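# Make up a suspension bolt-and-bush kit at the parts counter

## Task

Make up this order on the parts counter: stand every long bolt in the steel cup, tip down and head up, and set every rubber bush upright in the tray, one to a pocket, the flanged ones (flange down) in the back row along the high wall and the plain ones in the front row. When all of it is in place, press the grey button fully down to call for collection. Leave the tape roll, spray can, jar and carton where they stand; a piece may get knocked aside as you work, so check and put it right.

Things in the scene. Friction and masses are not known exactly. Their poses are not given: they have to be found in the camera images.
- bolt0: Long steel hex-head bolt, 250 g, lying on the counter, head to the right (may be absent). 150 mm long; round shank 16 mm diameter; hex head 24 mm across flats, 10 mm thick. Origin: on its axis, halfway along its length, 9 to 12 mm above the counter when lying. Its x axis runs along the bolt from the head (x = -75 to -65 mm) to the plain tip (x = +75 mm).
- bolt0_tip (a point): The centre of the tip face of bolt0, the end away from the head.
- bolt1: Long steel hex-head bolt, 250 g, lying on the counter, head to the right (may be absent). 150 mm long; round shank 16 mm diameter; hex head 24 mm across flats, 10 mm thick. Origin: on its axis, halfway along its length, 9 to 12 mm above the counter when lying. Its x axis runs along the bolt from the head (x = -75 to -65 mm) to the plain tip (x = +75 mm).
- bolt1_tip (a point): The centre of the tip face of bolt1, the end away from the head.
- bolt2: Long steel hex-head bolt, 250 g, lying on the counter, head to the right (may be absent). 150 mm long; round shank 16 mm diameter; hex head 24 mm across flats, 10 mm thick. Origin: on its axis, halfway along its length, 9 to 12 mm above the counter when lying. Its x axis runs along the bolt from the head (x = -75 to -65 mm) to the plain tip (x = +75 mm).
- bolt2_tip (a point): The centre of the tip face of bolt2, the end away from the head.
- plain0: Plain black rubber bush (may be absent): upright cylinder 34 mm diameter, 38 mm tall (a steel sleeve stands 2 mm proud on top, for looks), about 90 g. Origin: centre of its underside, z up.
- plain1: Plain black rubber bush (may be absent): upright cylinder 34 mm diameter, 38 mm tall (a steel sleeve stands 2 mm proud on top, for looks), about 90 g. Origin: centre of its underside, z up.
- plain2: Plain black rubber bush (may be absent): upright cylinder 34 mm diameter, 38 mm tall (a steel sleeve stands 2 mm proud on top, for looks), about 90 g. Origin: centre of its underside, z up.
- flanged0: Flanged black rubber bush (may be absent): cylinder 30 mm diameter standing on a wider round flange 48 mm diameter and 8 mm thick at its foot; 38 mm tall in all, about 90 g. Origin: centre of the flange's underside, z up.
- flanged1: Flanged black rubber bush (may be absent): cylinder 30 mm diameter standing on a wider round flange 48 mm diameter and 8 mm thick at its foot; 38 mm tall in all, about 90 g. Origin: centre of the flange's underside, z up.
- flanged2: Flanged black rubber bush (may be absent): cylinder 30 mm diameter standing on a wider round flange 48 mm diameter and 8 mm thick at its foot; 38 mm tall in all, about 90 g. Origin: centre of the flange's underside, z up.
- tray: Fixed aluminium tray, 128 (x) by 190 mm (y), two rows of three square pockets 58 mm wide inside. Floor 4 mm, pocket walls 13 mm above the counter, 4 mm thick; a 40 mm high wall along the back (+x) marks the back row. Origin: centre of its underside; x points from front row (x = -31 mm) to back row (x = +31 mm); pocket centres at y = +62, 0, -62 mm in each row.
- cup: Fixed round steel holder cup, upright, 85 mm high, 72 mm outer and 64 mm inner diameter; inner floor 5 mm above the counter. Origin: centre of its underside.
- ready (a joint): Travel of the grey push button (m): 0 up, 0.006 fully pressed. It springs back; fully down takes about 5 N straight down.
- ready_top (a point): Centre of the top face of the push button, 40 mm diameter, in a black housing fixed to the counter.
- tape_roll: Bystander: cardboard ring 52 mm diameter, 20 mm high, flat on the counter. Origin: centre of its underside.
- spray_can: Bystander: upright can 52 mm diameter, 150 mm high. Origin: centre of its underside.
- grease_jar: Bystander: white jar 60 mm diameter, 60 mm high. Origin: centre of its underside.
- filter_carton: Bystander: cardboard box 70 by 100 by 60 mm high. Origin: centre of its underside.
Mind the look-alikes: they are no part of the job. What is shaped like the bolt2 but turquoise or yellow is not meant. Leave any green or turquoise look-alike of the flanged1 alone.

How it is judged:
By the outcome, as a careful person would: the job done as asked, in the order asked, and still so for the second after the job is handed in, with the robot touching nothing.
Of bolt0, bolt1, bolt2 only 2 to 3 are there at a start; the rules pass over those that are not, and their reading is None.
Of plain0, plain1, plain2, flanged0, flanged1, flanged2 only 3 to 5 are there at a start; the rules pass over those that are not, and their reading is None.
At some moment in a run one of plain0, plain1, plain2, flanged0, flanged1, flanged2 may be knocked a few centimetres aside while the robot is not near it.
It also fails if it takes over 210 s, if anything falls off the work surface, if the arm or the gripper's body presses on something with over 40 N, if the wrist force passes 120 N, or if a joint passes its speed limit or range.

## Robot

A 7-joint arm with a two-finger parallel gripper is mounted at the origin on the work surface. World frame = base frame: x ahead of the robot, y to its left, z up, the work surface at z = 0. Lengths are in m, angles in degrees, forces in N, time in s.
With the tool pointing down it reaches from about 0.425 to 1.025 m from the base axis. Payload 9.4 kg.
Tool frame: the origin (TCP) lies on the centre line of the jaws, within the pads' length; the fingertips stand 19 mm ahead of it and the grasp point (between the pads) is the TCP; z points along the fingers, y is the direction in which the jaws open and shut (so a half turn about z gives the same grasp; the last joint's range is limited). The gripper opens to 93 mm and grips with 3 to 60 N. Pads are 15 mm wide; open, the fingers measure 128 mm over their backs; the gripper's body (75 mm by 188 mm) begins 65 mm behind the grasp point.
Start: joints at [-74.41, 34.337, -0.143, 91.639, 0.103, 54.024, -4.572], TCP at [0.248, 0.681, 0.238] pointing down, gripper open.
Joint ranges: [-147.43, 147.43], [-19.82, 112.94], [-74.19, 73.91], [6.32, 146.72], [-59.91, 239.91], [6.04, 106.73], [-150.56, 150.56]. Speed limits (degrees/s): [127.2, 127.2, 172.46, 172.46, 180, 180, 180].

## Interface

Orientations are given as [roll, pitch, yaw] about the fixed x, y, z axes, in that order (R = Rz(yaw) Ry(pitch) Rx(roll)).
In Python, from cell import r gives the robot as it stands.
- The arm moves only by the tool arm_command, never from a script. Its argument "deltas" is text: rows parted by semicolons, each of 6 numbers parted by spaces: the shift along the world's x, y, z in cm, then the turn, a rotation vector about the world's x, y, z in degrees. A call has 1 to 8 rows; each row is the pose to reach, as a shift and turn from the pose commanded when the call began; what a row does not reach only later rows make up. A row lasts 1/8 s, in which the tool goes at most 62.5 mm and 10.7 degrees, less where a joint would pass 70% of its speed; a pose out of reach is approached as far as the arm can. A call with a gripper value outside its range is refused whole. "gripper" is the opening, from 0 (shut) to 1 (fully open), set as the call begins (left out, the last holds). The fingers move at their own pace and stop on an object; "grip_force" is the grip in N (left out, the last holds). Time passes only in rows, so rows that repeat a pose let the fingers close. It gives the time, the measured TCP pose, the force and the opening at its end, in the units of the state.
- r.sense(): the state, without advancing time (a new reading comes with each control period).
- r.read_camera(name): name is "scene" or "top"; returns a dict with "img" (420x560x3 uint8, blue, green, red), "z_map" (420x560 float32, m along the optical axis (not along the pixel's ray), 0 where there is no reading), "K" (3x3 intrinsics, pixels), "k1" (the pictures are not rectified: a ray, as slopes to the right and down, at radius r is drawn at 1 + k1 r^2 times it, then the intrinsics apply), "rvec" (rotation vector, rad) and "tvec" (3), from world to camera coordinates, as OpenCV has them. Camera axes: x right, y down, z forward; pixel columns grow to the right and rows downward; lengths in m; the calibration is good to about 2 mm. A picture is of the moment at which its call begins.
- r.close_job(): hands the job in, once; it reports no verdict.
The state is a dict: "time_s": time; "qpos": joint angles; "qd": joint speeds; "tau": joint torques, N m; "tcp_pos": TCP position; "tcp_rot": TCP orientation; "ft_force": force on the tool from outside, world axes, zero at the start; "ft_torque": the same for the moment, N m; "gripper_width": finger opening in m.
Only numpy, scipy, OpenCV 4.12 (cv2) and the standard library are available. Lean on these libraries where they do the work, as an engineer would, in place of code of your own. Each camera call takes 0.05 s, during which the arm holds its last target.

## Working session

There is one attempt and no reset: what is moved stays moved. The work goes in short steps, Python scripts to look and compute and a tool call to move; the robot and the scene stay as the last step left them, time stands still between calls to the robot, and variables do not carry over. Pictures are saved under pics/ and viewed, and the job is handed in when it is done.

Besides the shell and the picture viewer there is one more tool, called as name(argument=value, ...) on one line, values as JSON. arm_command: Moves the arm, as the interface text tells. Its arguments: {"type":"object","properties":{"deltas":{"type":"string"},"gripper":{"type":"number"},"grip_force":{"type":"number"}},"required":["deltas"]}

```bash
ls; mkdir -p pics; cat > h.py <<'E'
import numpy as np, cv2
from cell import r
def cam(name,fn=None):
    c=r.read_camera(name)
    if fn: cv2.imwrite('pics/'+fn,c['img'])
    np.savez('pics/last_%s.npz'%name,**{k:np.asarray(v) for k,v in c.items()})
    return c
def cloud(c):
    K=np.asarray(c['K']);k1=float(c['k1']);z=c['z_map']
    h,w=z.shape
    u,v=np.meshgrid(np.arange(w),np.arange(h))
    d=np.array([k1,0,0,0,0],float)
    p=cv2.undistortPoints(np.stack([u,v],-1).reshape(-1,1,2).astype(np.float64),K,d,None,None).reshape(h,w,2)
    P=np.dstack([p[...,0]*z,p[...,1]*z,z])
    R=cv2.Rodrigues(np.asarray(c['rvec'],float))[0];t=np.asarray(c['tvec'],float).ravel()
    W=(P-t)@R
    W[z==0]=np.nan
    return W
E
python3 - <<'E'
from h import *
print(r.sense())
for n in('scene','top'):
    c=cam(n,n+'0.png'); print(n,c['K'],c['k1'],c['rvec'],c['tvec'])
E
```

```text
pics
{'time_s': 0.0, 'qpos': array([-74.41117371,  34.38309849,  -0.14734366,  91.68258533,
         0.10209222,  54.02107155,  -4.57271869]), 'qd': array([-0.00368349,  0.02194484,  0.04974598,  0.02589857, -0.1631104 ,
       -0.03476848,  0.03971708]), 'tau': array([ 9.48910347e-04, -7.65087175e+01,  1.49692073e+00, -2.52359694e+01,
       -5.25885215e-02,  1.66755117e-02,  1.67582443e-04]), 'tcp_pos': array([0.24760266, 0.68091515, 0.23676708]), 'tcp_rot': array([-1.79913598e+02,  6.22537693e-03,  1.60020163e+02]), 'ft_force': array([-0.04000715,  0.03521448,  0.07482126]), 'ft_torque': array([ 0.01126978,  0.04740974, -0.0303833 ]), 'gripper_width': 0.09308078444421532}
scene [[546.33182965   0.         284.89077894]
 [  0.         546.33182965 209.24588043]
 [  0.           0.           1.        ]] -0.18471501527057604 [ 1.56349669  1.83522358 -0.91647727] [-0.00592988 -0.25244219  1.7876185 ]
top [[438.16473052   0.         285.06260952]
 [  0.         438.16473052 213.63426821]
 [  0.           0.           1.        ]] 0.03733073684508057 [ 2.14618287 -2.14247221  0.15276835] [0.07533832 0.48689194 1.25532043]
```

View pics/scene0.png

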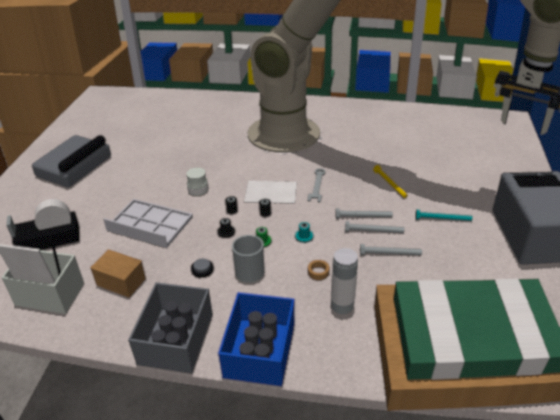

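View pics/top0.png

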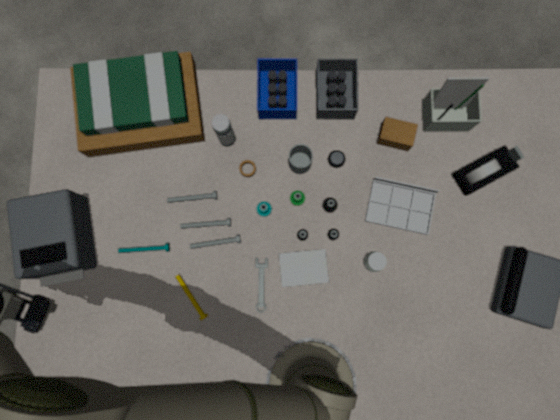

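```bash
python3 - <<'E'
from h import *
c=dict(np.load('pics/last_top.npz')); img=c['img'];W=cloud(c);np.save('pics/W.npy',W)
cv2.imwrite('pics/topc.png',cv2.resize(img[120:290,150:450],None,fx=2.6,fy=2.6,interpolation=cv2.INTER_CUBIC))
for n,(u,v) in dict(fl=(330,204),p0=(302,234),p1=(333,234),green=(298,198),turq=(264,208),but=(336,158),cup=(300,159),jar=(375,261),tape=(248,168),can=(222,123),carton=(398,132),b0=(190,197),b1=(205,224),b2=(215,241),tray=(400,205),tbl=(350,300),mat=(304,268),bl=(277,90)).items():
    print(n,W[v,u].round(3), 'maxz9',np.nanmax(W[v-6:v+7,u-6:u+7,2]).round(3))
# height-map components
z=W[...,2]; m=((z>0.005)&(z<0.3)).astype(np.uint8)
n,l,s,ce=cv2.connectedComponentsWithStats(m)
for i in range(1,n):
    if s[i,4]>25:
        P=W[l==i]; print(s[i],'px',ce[i].round(0),'zmax %.3f'%P[:,2].max(),'x',P[:,0].min().round(3),P[:,0].max().round(3),'y',P[:,1].min().round(3),P[:,1].max().round(3))
E
```

```text
fl [ 0.515 -0.056  0.042] maxz9 0.047
p0 [0.426 0.027 0.042] maxz9 0.046
p1 [ 0.426 -0.063  0.042] maxz9 0.045
green [0.533 0.038 0.04 ] maxz9 0.044
turq [0.502 0.138 0.042] maxz9 0.045
but [ 0.659 -0.078  0.023] maxz9 0.029
cup [0.661 0.031 0.005] maxz9 0.089
jar [ 0.348 -0.179  0.06 ] maxz9 0.067
tape [ 0.635  0.191 -0.007] maxz9 0.026
can [0.721 0.25  0.153] maxz9 0.158
carton [ 0.728 -0.257  0.06 ] maxz9 0.067
b0 [0.539 0.361 0.022] maxz9 0.024
b1 [0.458 0.315 0.016] maxz9 0.027
b2 [0.407 0.283 0.019] maxz9 0.024
tray [ 0.518 -0.271  0.003] maxz9 0.02
tbl [ 0.236 -0.115  0.001] maxz9 0.007
mat [0.329 0.02  0.006] maxz9 0.012
bl [0.866 0.101 0.044] maxz9 0.062
[   69    51   136   109 11747] px [136. 103.] zmax 0.129 x 0.658 0.978 y 0.325 0.754
[ 254   58   45   63 2220] px [277.  88.] zmax 0.087 x 0.785 0.954 y 0.036 0.174
[ 315   58   44   63 2252] px [337.  88.] zmax 0.087 x 0.784 0.951 y -0.147 -0.017
[ 421   78   68   55 2597] px [453. 105.] zmax 0.184 x 0.746 0.88 y -0.531 -0.344
[211 113  25  35 538] px [223. 130.] zmax 0.158 x 0.698 0.807 y 0.231 0.289
[ 377  117   41   36
[... 1218 characters left out ...]
0.575
[ 490  245   70   86 4393] px [528. 287.] zmax 0.089 x 0.157 0.396 y -0.705 -0.514
[279 250  41  37 478] px [296. 270.] zmax 0.014 x 0.276 0.382 y -0.024 0.094
[301 250  28  33 214] px [317. 262.] zmax 0.013 x 0.288 0.382 y -0.051 0.029
[363 251  24  24 384] px [375. 261.] zmax 0.067 x 0.312 0.378 y -0.22 -0.155
[255 257  15  56 337] px [261. 283.] zmax 0.016 x 0.201 0.361 y 0.124 0.165
[173 274  36  48 313] px [191. 297.] zmax 0.031 x 0.177 0.311 y 0.3 0.406
[  0 288  18   7  28] px [  9. 291.] zmax 0.273 x 0.262 0.277 y 0.723 0.734
[ 50 303   8  10  41] px [ 54. 308.] zmax 0.254 x 0.206 0.24 y 0.62 0.738
[ 269  342   89   54 2639] px [311. 366.] zmax 0.300 x -0.01 0.118 y -0.12 0.121
```

```bash
python3 - <<'E'
from h import *
c=dict(np.load('pics/last_scene.npz')); img=c['img']
cv2.imwrite('pics/scenec.png',cv2.resize(img[150:300,90:440],None,fx=2.2,fy=2.2,interpolation=cv2.INTER_CUBIC))
E
```

```text
(no output)
```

View pics/topc.png

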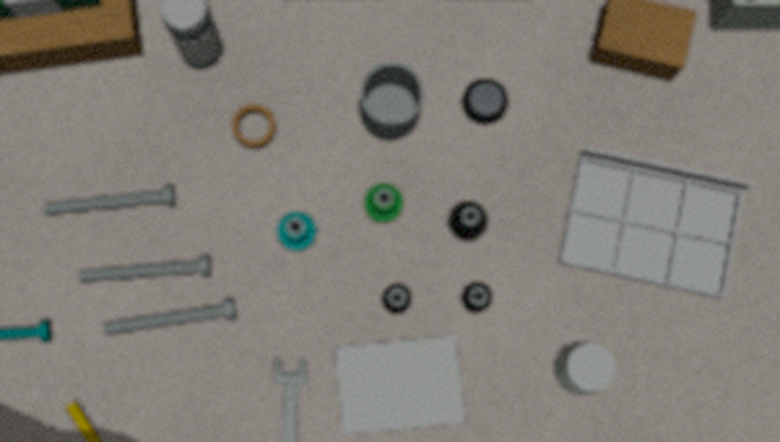

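View pics/scenec.png

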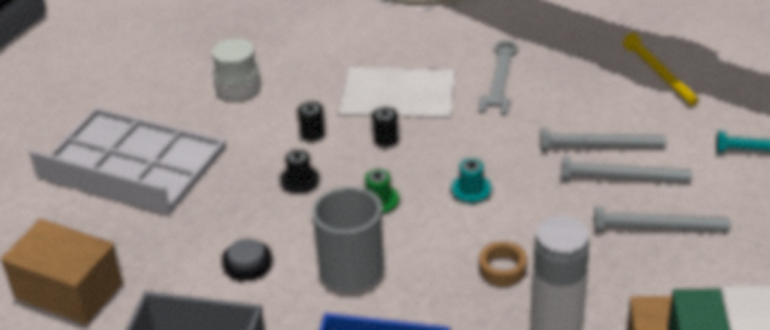

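```bash
cat > meas.py <<'E'
from h import *
from scipy.optimize import least_squares
def circ(P,r0=None):
    f=lambda p:np.hypot(P[:,0]-p[0],P[:,1]-p[1])-(p[2] if r0 is None else r0)
    s=least_squares(f,[*np.median(P[:,:2],0),.03],loss='soft_l1',f_scale=.002)
    return s.x,np.abs(s.fun).mean()
def box(W,x0,x1,y0,y1,z0,z1):
    m=(W[...,0]>x0)&(W[...,0]<x1)&(W[...,1]>y0)&(W[...,1]<y1)&(W[...,2]>z0)&(W[...,2]<z1)
    return W[m]
def line(P):
    c=P[:,:2].mean(0);u,s,v=np.linalg.svd(P[:,:2]-c);d=v[0]
    if d[1]<0:d=-d
    t=(P[:,:2]-c)@d
    return c,d,t.min(),t.max()
E
python3 - <<'E'
from meas import *
for n in('top','scene'):
    c=dict(np.load('pics/last_%s.npz'%n)); W=cloud(c)
    print(n)
    P=box(W,.59,.73,-.03,.1,.076,.095);print('cup',len(P),P.mean(0) if len(P) else 0,circ(P)) 
    P=box(W,.6,.72,-.13,-.03,.018,.04);print('but',len(P),P[:,:2].mean(0),np.percentile(P[:,2],[5,50,95]))
    for k,(x,y) in dict(fl=(.515,-.06),p0=(.424,.024),p1=(.427,-.066),g=(.54,.037),tq=(.505,.14)).items():
        P=box(W,x-.04,x+.04,y-.04,y+.04,.034,.055);print(k,len(P),P[:,:2].mean(0).round(4),(P[:,:2].min(0)+P[:,:2].max(0))/2,np.median(P[:,2]))
    for k,(a,b,e,f) in dict(b0=(.51,.58,.26,.45),b1=(.435,.495,.22,.41),b2=(.375,.437,.195,.375)).items():
        P=box(W,a,b,e,f,.008,.04); C,d,t0,t1=line(P); print(k,len(P),'c',C.round(4),'d',d.round(3),'ang',np.degrees(np.arctan2(d[1],d[0])).round(1),'ends',(C+d*t0).round(3),(C+d*t1).round(3),round(t1-t0,3))
    P=box(W,.41,.62,-.39,-.15,-.01,.06); 
    m=P[P[:,2]>.025]; C,d,t0,t1=line(m); print('wall',len(m),C.round(4),d.round(3),(C+d*t0).round(3),(C+d*t1).round(3),np.percentile(m[:,2],95))
    m=P[P[:,2]>.008]; rr=cv2.minAreaRect(m[:,:2].astype(np.float32)*1000);print('tray',rr)
E
```

```text
top
cup 128 [0.64973227 0.03042898 0.08437475] (array([0.64949779, 0.03126747, 0.03367189]), np.float64(0.0011350380652044851))
but 127 [ 0.6607797  -0.08045393] [0.01883227 0.02221336 0.02575467]
fl 76 [ 0.5192 -0.0584] [ 0.52002651 -0.0578161 ] 0.03968513567783419
p0 102 [0.4263 0.0245] [0.42646981 0.02506828] 0.03932826777830088
p1 102 [ 0.428  -0.0665] [ 0.427998   -0.06547837] 0.039163653461236084
g 76 [0.5404 0.0387] [0.54043978 0.03946734] 0.03924659110888292
tq 77 [0.5069 0.1395] [0.50775814 0.1397684 ] 0.03931293233949333
b0 280 c [0.5396 0.354 ] d [-0.093  0.996] ang 95.4 ends [0.546 0.284] [0.53  0.452] 0.168
b1 291 c [0.4599 0.3103] d [-0.073  0.997] ang 94.2 ends [0.465 0.238] [0.454 0.39 ] 0.152
b2 294 c [0.4053 0.2819] d [-0.144  0.99 ] ang 98.3 ends [0.416 0.209] [0.392 0.37 ] 0.163
wall 168 [ 0.5758 -0.2835] [0.218 0.976] [ 0.555 -0.376] [ 0.596 -0.192] 0.043732573720783714
tray ((514.076904296875, -265.6829833984375), (177.66822814941406, 223.9827423095703), 3.196542739868164)
scene
cup 239 [0.65327383 0.03283723 0.08124327] (array([0.65319817, 0.03215083, 0.0334393
[... 217 characters left out ...]
6757] 0.03702426553953665
p1 65 [ 0.4326 -0.0644] [ 0.43113241 -0.0651618 ] 0.03726352525526176
g 73 [0.5445 0.0395] [0.54254439 0.0391977 ] 0.036676028080822536
tq 74 [0.5113 0.1405] [0.51001804 0.14026073] 0.03751380195866177
b0 378 c [0.5445 0.3542] d [-0.118  0.993] ang 96.8 ends [0.553 0.283] [0.535 0.434] 0.152
b1 322 c [0.4652 0.3077] d [-0.089  0.996] ang 95.1 ends [0.471 0.24 ] [0.458 0.387] 0.147
b2 301 c [0.4106 0.2793] d [-0.164  0.986] ang 99.5 ends [0.422 0.21 ] [0.397 0.359] 0.151
wall 297 [ 0.5804 -0.2767] [0.208 0.978] [ 0.559 -0.378] [ 0.599 -0.19 ] 0.039989701649204325
tray ((517.269287109375, -269.0457763671875), (194.74533081054688, 137.2201690673828), 77.04585266113281)
```

arm_command(deltas="5 -6 3 0 0 -10;10 -12 6 0 0 -20;15 -18 6 0 0 -30;20 -24 6 0 0 -40;25 -30 6 0 0 -50;29.8 -36.3 6 0 0 -60;29.8 -36.3 6 0 0 -64;29.8 -36.3 6 0 0 -64", gripper=0.45, grip_force=25)

```text
time_s: 1.1
tcp_pos: [0.5474, 0.3153, 0.2975]
tcp_rot: [180.0, 0.1, 95.8]
ft_force: [-0.3, -0.0, -0.5]
gripper_width: 0.0417
```

arm_command(deltas="2 -4 2 -10 -1 0;4 -8 2 -20 -2 0;6 -12 2 -30 -3 0;8 -16 2 -40 -4 0;10 -20 2 -50 -5 0;10.4 -24 2 -54.7 -5.7 0;10.4 -28 2 -54.7 -5.7 0;10.4 -28 2 -54.7 -5.7 0")

```text
time_s: 2.1
tcp_pos: [0.6487, 0.0347, 0.3179]
tcp_rot: [-179.8, 55.1, 95.9]
ft_force: [-0.2, -0.2, 0.1]
gripper_width: 0.0415
```

```bash
python3 -c "
from h import *
s=r.sense();print(s['qpos'].round(1),s['tcp_pos'].round(3),s['tcp_rot'].round(1))
cam('scene','s1.png')"
```

```text
[-54.   41.   40.2 101.2  31.8  63.9 -31.5] [0.649 0.035 0.318] [-179.8   55.1   95.9]
```

View pics/s1.png

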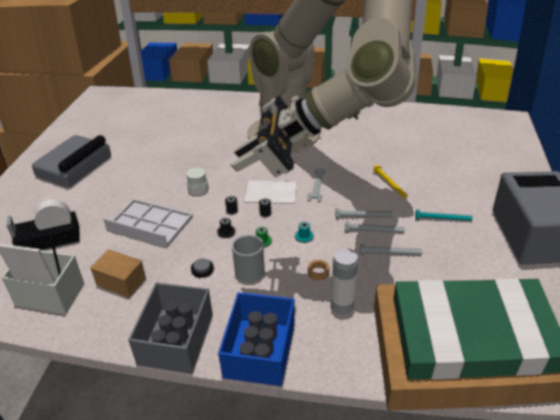

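arm_command(deltas="-2 4 2 10.5 1.1 0;-4 8 2 21 2.2 0;-6 12 2 31.5 3.3 0;-8 16 2 42 4.4 0;-10 20 0 52.5 5.5 0;-10.3 24 -4 63 6.6 0;-10.3 28.3 -8 73.5 7.7 0;-10.3 28.3 -12 84 8.8 0")

```text
time_s: 3.15
tcp_pos: [0.5454, 0.3273, 0.2023]
tcp_rot: [-180.0, -28.5, 96.5]
ft_force: [0.5, 0.4, -1.2]
gripper_width: 0.042
```

arm_command(deltas="0 0 -4 5.5 0.6 0;0 0 -7.5 5.5 0.6 0;0 0 -7.5 5.5 0.6 0")

```text
time_s: 3.52
tcp_pos: [0.5456, 0.322, 0.1252]
tcp_rot: [-179.5, -33.7, 95.9]
ft_force: [0.6, 0.2, 0.7]
gripper_width: 0.0417
```

```bash
python3 -c "
from h import *
s=r.sense();print(s['qpos'].round(1),s['tcp_pos'].round(4),s['tcp_rot'].round(1))
from scipy.spatial.transform import Rotation as R
M=R.from_euler('xyz',s['tcp_rot'],degrees=True).as_matrix();print(M.round(3))
c=cam('scene','s2.png');cv2.imwrite('pics/s2c.png',cv2.resize(c['img'][130:330,300:500],None,fx=3,fy=3))
c=cam('top','t2.png');cv2.imwrite('pics/t2c.png',cv2.resize(c['img'][150:280,130:330],None,fx=3,fy=3))
"
```

```text
[-10.5  38.5 -14.  116.7 -56.8  28.9  36.6] [0.5456 0.322  0.1252] [-179.5  -33.7   95.9]
[[-0.086  0.994 -0.066]
 [ 0.828  0.108  0.55 ]
 [ 0.554 -0.007 -0.832]]
```

View pics/s2c.png

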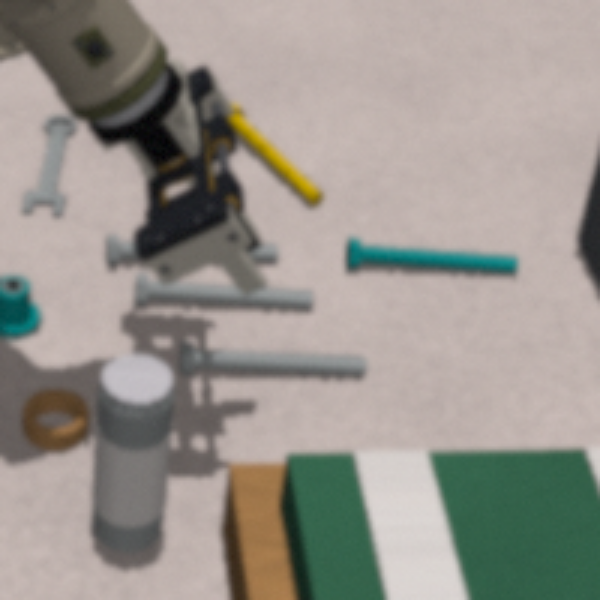

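View pics/t2c.png

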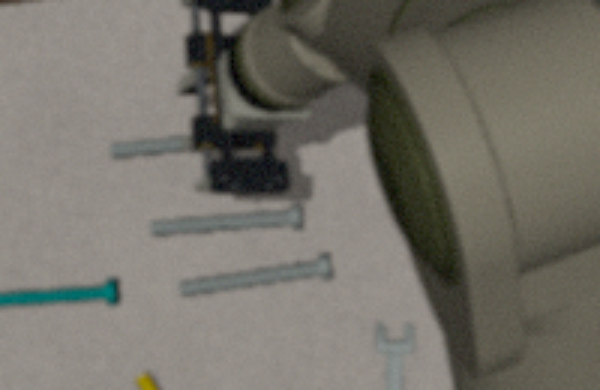

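arm_command(deltas="0 -0.2 -3 -7 -0.7 0;0 -0.2 -6 -7 -0.7 0;0 -0.2 -6 -7 -0.7 0")

```text
time_s: 4.0
tcp_pos: [0.5455, 0.322, 0.0678]
tcp_rot: [-179.8, -26.6, 96.3]
ft_force: [0.3, -0.5, 0.2]
gripper_width: 0.042
```

```bash
python3 -c "
from h import *
s=r.sense();print(s['qpos'].round(1),s['tcp_pos'].round(4),s['tcp_rot'].round(1))
"
```

```text
[-16.   41.9 -10.8 116.9 -54.2  22.6  33.5] [0.5455 0.322  0.0678] [-179.8  -26.6   96.3]
```

arm_command(deltas="0 -0.3 -2 0 0 0;0 -0.3 -4.3 0 0 0;0 -0.3 -4.3 0 0 0;0 -0.3 -4.3 0 0 0")

```text
time_s: 4.5
tcp_pos: [0.5471, 0.3175, 0.026]
tcp_rot: [-179.9, -26.6, 96.2]
ft_force: [0.7, 0.5, 0.5]
gripper_width: 0.042
```

arm_command(deltas="0 0 0 0 0 0;0 0 0 0 0 0;0 0 0 0 0 0;0 0 0 0 0 0", gripper=0.0, grip_force=40)

```text
time_s: 5.0
tcp_pos: [0.5459, 0.3174, 0.0245]
tcp_rot: [-179.7, -26.6, 96.2]
ft_force: [-2.4, -0.9, 5.1]
gripper_width: 0.0149
```

```bash
python3 -c "
from h import *
s=r.sense();print(s['qpos'].round(1),s['tcp_pos'].round(4),s['tcp_rot'].round(1),s['gripper_width'])
"
```

```text
[-12.3  46.4 -15.8 117.3 -55.8  17.2  37.3] [0.5459 0.3174 0.0245] [-179.7  -26.6   96.2] 0.014944108550303382
```

arm_command(deltas="0 0 4 0 0 0;0 0 9 0 0 0;0 0 14 -5 -0.5 0;1 -1 18 -15 -1.6 0;2 -4 22 -25 -2.7 0;3 -8 24 -35 -3.8 0;4 -12 24 -45 -4.9 0;5 -15 24 -55 -5.9 0")

```text
time_s: 6.0
tcp_pos: [0.5965, 0.1662, 0.2653]
tcp_rot: [-179.9, 29.0, 96.1]
ft_force: [-0.2, -0.5, -3.8]
gripper_width: 0.0147
```

```bash
python3 -c "
from h import *
s=r.sense();print(s['qpos'].round(1),s['tcp_pos'].round(4),s['tcp_rot'].round(1),s['gripper_width'],s['ft_force'])
c=cam('scene','s3.png')
"
```

```text
[-58.3  35.8  39.6 102.6   6.8  57.5 -20.8] [0.5965 0.1662 0.2653] [-179.9   29.    96.1] 0.014749423943158688 [-0.19710505 -0.48507982 -3.78107335]
```

View pics/s3.png

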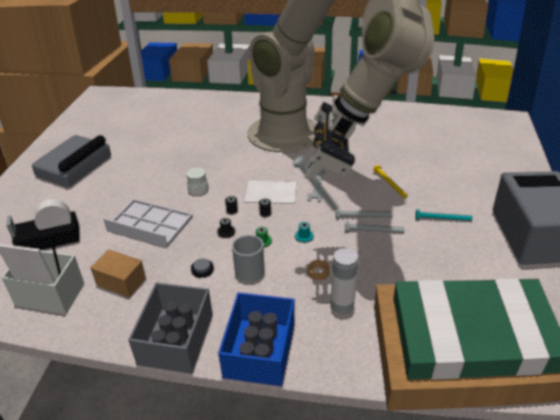

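```bash
python3 -c "
from scipy.spatial.transform import Rotation as R
import numpy as np
j=np.radians(6.1)
for t in (-34,-29):
  q=R.from_rotvec([t*np.cos(j),t*np.sin(j),0],degrees=True)
  for y in(0,20,30): print(t,y,(R.from_euler('z',y,degrees=True)*q).as_rotvec(degrees=True).round(1))
"
```

```text
-34 0 [-33.8  -3.6   0. ]
-34 20 [-32.8  -9.5  19.4]
-34 30 [-32.1 -12.4  29.1]
-29 0 [-28.8  -3.1   0. ]
-29 20 [-28.   -8.1  19.6]
-29 30 [-27.4 -10.6  29.4]
```

arm_command(deltas="1 -2 2 -8 -3 7;2 -4 3 -16 -6 14;3 -7 3.5 -24 -9 21;4.5 -10 3.5 -32 -12.4 29;5.5 -13.4 3.5 -32 -12.4 29;5.5 -13.4 3.5 -32 -12.4 29;5.5 -13.4 3.5 -32 -12.4 29")

```text
time_s: 6.92
tcp_pos: [0.6515, 0.034, 0.2985]
tcp_rot: [-180.0, 62.6, 125.9]
ft_force: [0.4, 0.0, -2.3]
gripper_width: 0.0152
```

```bash
cat >> meas.py <<'E'
from scipy.spatial.transform import Rotation as Ro
def st():
    s=r.sense();print('t',s['time_s'],'q',s['qpos'].round(1),s['tcp_pos'].round(4),s['tcp_rot'].round(1),'w',round(s['gripper_width'],4),s['ft_force'].round(1))
    return s
def axis(W,x0,x1,y0,y1,z0,z1):
    P=box(W,x0,x1,y0,y1,z0,z1);c=P.mean(0);u,sv,v=np.linalg.svd(P-c);d=v[0];d=d*np.sign(d[2]);t=(P-c)@d
    return len(P),c.round(4),d.round(3),(c+d*np.percentile(t,1)).round(3),(c+d*np.percentile(t,99)).round(3)
def crop(c,fn,x,y,w,h,f): cv2.imwrite('pics/'+fn,cv2.resize(c['img'][y:y+h,x:x+w],None,fx=f,fy=f,interpolation=cv2.INTER_CUBIC))
E
python3 -c "
from meas import *
s=st();p=s['tcp_pos']
c=cam('scene');crop(c,'s4c.png',150,60,280,240,2.4)
W=cloud(c);print(axis(W,p[0]-.06,p[0]+.06,p[1]-.06,p[1]+.06,p[2]-.13,p[2]-.035))
c=cam('top');W=cloud(c);print(axis(W,p[0]-.06,p[0]+.06,p[1]-.06,p[1]+.06,p[2]-.13,p[2]-.035))
"
```

```text
t 6.925 q [-71.8  49.3  64.1 122.2  51.7  23.  -36.1] [0.6515 0.034  0.2985] [-180.    62.6  125.9] w 0.0152 [ 0.4  0.  -2.3]
(236, array([0.6665, 0.0241, 0.2236]), array([-0.003,  0.018,  1.   ]), array([0.667, 0.023, 0.183]), array([0.666, 0.025, 0.263]))
(24, array([0.6535, 0.0214, 0.2062]), array([-0.053, -0.036,  0.998]), array([0.654, 0.022, 0.189]), array([0.652, 0.021, 0.229]))
```

View pics/s4c.png

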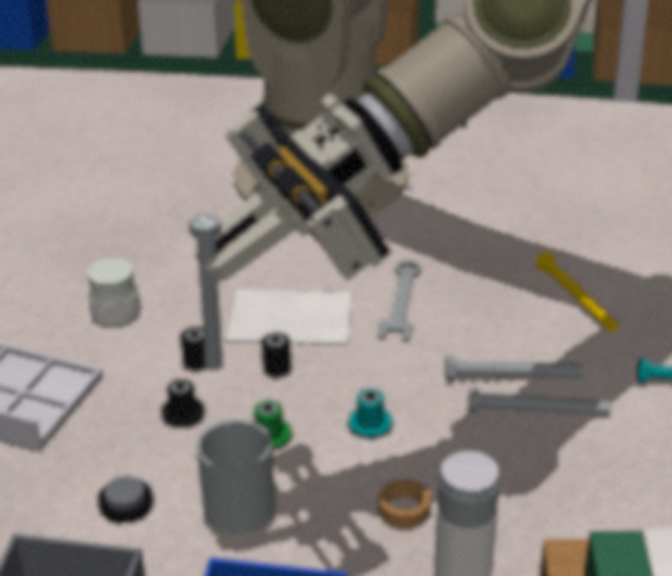

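arm_command(deltas="0.4 -0.7 0 0 0 0;0.4 -0.7 -3 0 0 0;0.4 -0.7 -6 0 0 0;0.4 -0.7 -8 0 0 0;0.4 -0.7 -8 0 0 0")

```text
time_s: 7.65
tcp_pos: [0.6554, 0.0263, 0.218]
tcp_rot: [-179.6, 62.7, 126.2]
ft_force: [-0.1, 0.2, -1.6]
gripper_width: 0.0148
```

```bash
python3 -c "
from meas import *
s=st();p=s['tcp_pos']
c=cam('scene');crop(c,'s5c.png',150,100,280,200,2.6)
W=cloud(c);print(axis(W,p[0]-.04,p[0]+.06,p[1]-.06,p[1]+.03,p[2]-.10,p[2]-.035))
"
```

```text
t 7.65 q [-70.   60.6  64.9 124.5  52.9  12.4 -44.5] [0.6554 0.0263 0.218 ] [-179.6   62.7  126.2] w 0.0148 [-0.1  0.2 -1.6]
(169, array([0.6703, 0.0165, 0.151 ]), array([-0.002,  0.02 ,  1.   ]), array([0.67 , 0.016, 0.119]), array([0.67 , 0.017, 0.182]))
```

View pics/s5c.png

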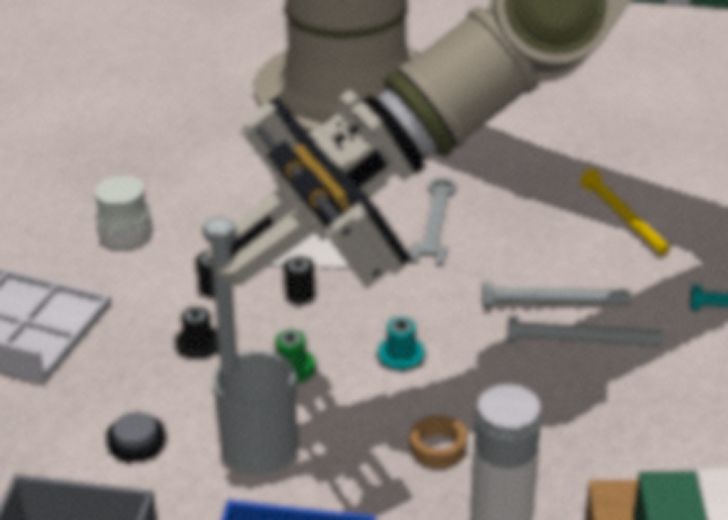

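arm_command(deltas="0 0 0 0 0 -8;0 0 0 0 0 -16;0 0 0 0 0 -25;0 0 0 0 0 -25")

```text
time_s: 8.2
tcp_pos: [0.6573, 0.0259, 0.2208]
tcp_rot: [179.6, 62.6, 100.4]
ft_force: [-0.0, -0.8, -2.2]
gripper_width: 0.0151
```

```bash
python3 -c "
from meas import *
s=st();p=s['tcp_pos']
c=cam('scene');crop(c,'s6c.png',150,100,280,200,2.6)
W=cloud(c);print(axis(W,p[0]-.04,p[0]+.06,p[1]-.06,p[1]+.03,p[2]-.10,p[2]-.035))
R=cv2.Rodrigues(c['rvec'])[0];print('cam pos',-R.T@np.ravel(c['tvec']))
"
```

```text
t 8.2 q [-59.   54.4  47.8 107.4  32.3  49.2 -36.1] [0.6573 0.0259 0.2208] [179.6  62.6 100.4] w 0.0151 [-0.  -0.8 -2.2]
(170, array([0.6665, 0.0141, 0.1548]), array([-0.008,  0.006,  1.   ]), array([0.667, 0.014, 0.123]), array([0.666, 0.014, 0.185]))
cam pos [1.54114456 0.28476991 0.89617056]
```

View pics/s6c.png

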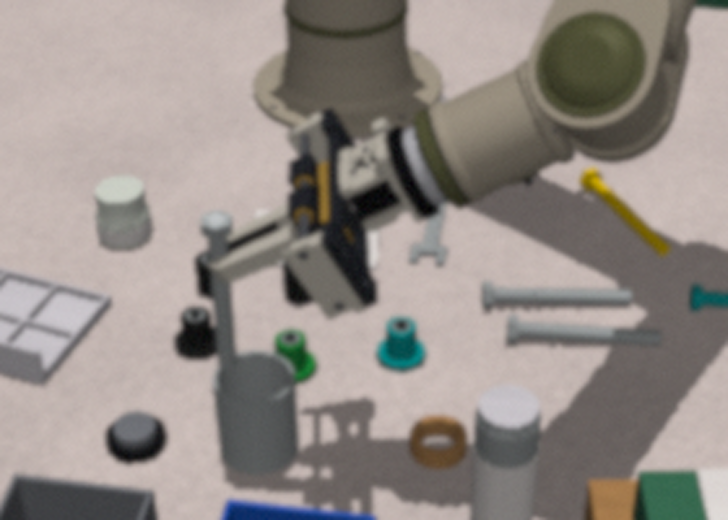

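arm_command(deltas="-0.3 0.5 0 0 0 0;-0.3 0.5 -2 0 0 0;-0.3 0.5 -4 0 0 0;-0.3 0.5 -6 0 0 0;-0.3 0.5 -8 0 0 0;-0.3 0.5 -9.3 0 0 0;-0.3 0.5 -9.3 0 0 0")

```text
time_s: 9.12
tcp_pos: [0.652, 0.031, 0.1251]
tcp_rot: [-179.7, 62.7, 101.1]
ft_force: [0.0, 0.4, -1.6]
gripper_width: 0.0149
```

```bash
python3 -c "
from meas import *
s=st();p=s['tcp_pos']
c=cam('scene');crop(c,'s7c.png',150,100,280,200,2.6)
W=cloud(c);print(axis(W,p[0]-.04,p[0]+.06,p[1]-.06,p[1]+.03,p[2]-.10,p[2]-.035))
"
```

```text
t 9.125 q [-58.3  62.5  45.1 108.3  30.4  43.8 -41.5] [0.652  0.031  0.1251] [-179.7   62.7  101.1] w 0.0149 [ 0.   0.4 -1.6]
(830, array([0.6626, 0.0321, 0.0585]), array([0.998, 0.067, 0.007]), array([0.618, 0.029, 0.058]), array([0.689, 0.034, 0.059]))
```

View pics/s7c.png

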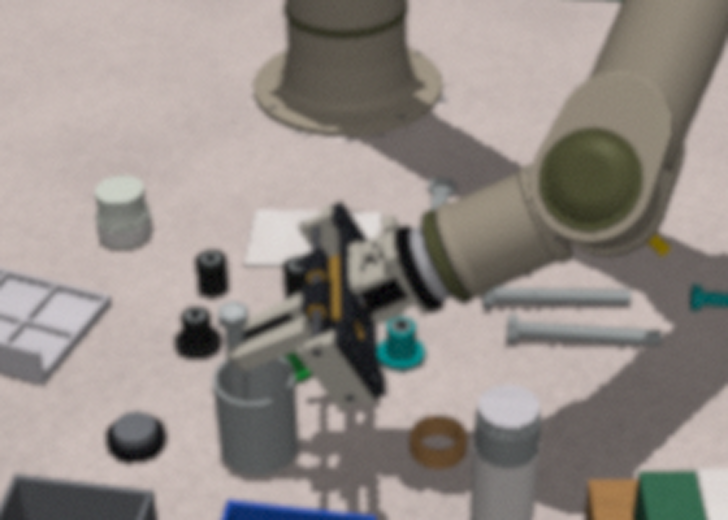

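arm_command(deltas="0 -0.4 0 5.9 1.1 0;0 -0.4 -0.3 5.9 1.1 0;0 -0.4 -0.5 5.9 1.1 0;0 -0.4 -0.5 5.9 1.1 0")

```text
time_s: 9.68
tcp_pos: [0.6523, 0.0275, 0.1213]
tcp_rot: [-179.9, 56.8, 100.9]
ft_force: [-0.7, -0.0, 2.9]
gripper_width: 0.0148
```

arm_command(deltas="0 0 0 0 0 0;0 0 0 0 0 0;0 0 0 0 0 0", gripper=0.4)

```text
time_s: 10.05
tcp_pos: [0.6522, 0.0274, 0.121]
tcp_rot: [-179.9, 56.7, 100.9]
ft_force: [0.5, -0.2, 0.1]
gripper_width: 0.0366
```

arm_command(deltas="-0.5 1.6 1.1 0 0 0;-0.7 3.3 2.2 0 0 0;-1 4.9 3.3 0 0 0;-1.5 7.5 6 0 0 0;-1.5 9 12 0 0 0;-1.5 9 16 0 0 0")

```text
time_s: 10.8
tcp_pos: [0.6373, 0.1199, 0.2839]
tcp_rot: [179.9, 56.6, 100.9]
ft_force: [0.8, -0.0, -0.4]
gripper_width: 0.0374
```

```bash
python3 -c "
from meas import *
s=st();p=s['tcp_pos']
c=cam('scene');crop(c,'s8c.png',150,100,280,200,2.6)
c=cam('top');crop(c,'t8c.png',150,120,300,170,2.6)
"
```

```text
t 10.8 q [-63.3  46.2  44.3 101.5  27.7  61.4 -31.4] [0.6373 0.1199 0.2839] [179.9  56.6 100.9] w 0.0374 [ 0.8 -0.  -0.4]
```

View pics/s8c.png

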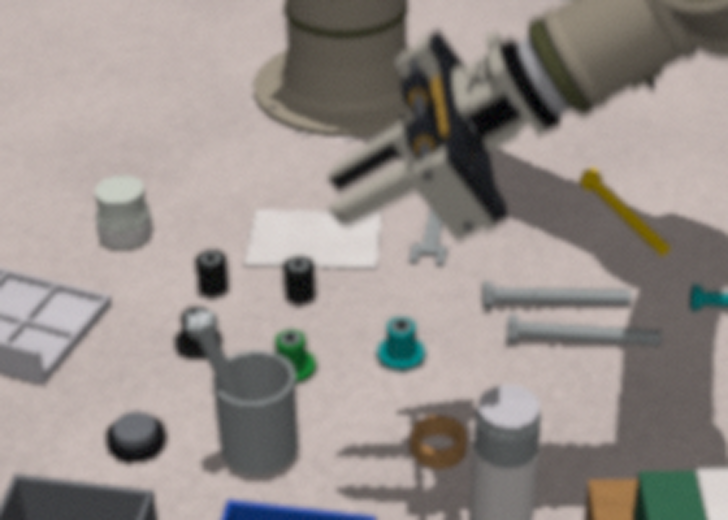

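View pics/t8c.png

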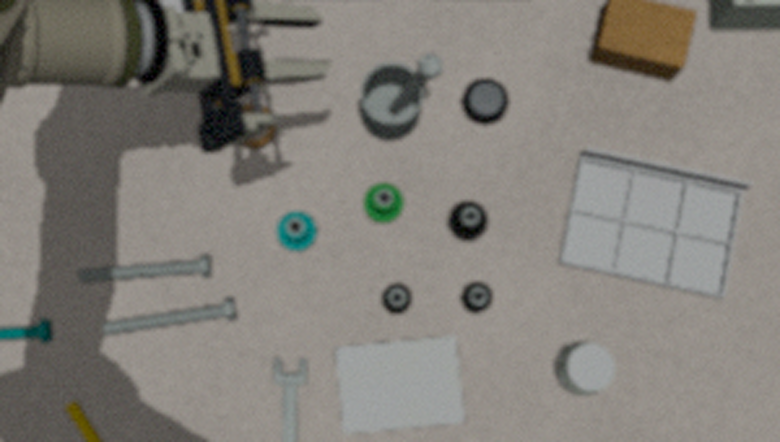

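```bash
cat >> meas.py <<'E'
def delta(x,y,z,yaw,pitch,cur=None):
    s=r.sense();R0=Ro.from_euler('xyz',s['tcp_rot'],degrees=True);R1=Ro.from_euler('xyz',[180,pitch,yaw],degrees=True)
    d=((np.array([x,y,z])-s['tcp_pos'])*100).round(2);v=(R1*R0.inv()).as_rotvec(degrees=True)
    print('delta',d,'rot',v.round(1),'|rot|',np.linalg.norm(v).round(1))
E
python3 -c "
from meas import *
c=dict(np.load('pics/last_top.npz'));W=cloud(c)
for n in('top','scene'):
  c=dict(np.load('pics/last_%s.npz'%n));W=cloud(c)
  print(axis(W,.60,.75,-.05,.06,.1,.18))
  P=box(W,.60,.75,-.05,.06,.1,.18);print(P[::12].round(3))
delta(.465,.278,.12,94.6,-22)
"
```

```text
(105, array([ 0.6576, -0.0031,  0.1417]), array([ 0.156, -0.302,  0.94 ]), array([0.651, 0.01 , 0.102]), array([ 0.66 , -0.008,  0.157]))
[[ 0.674 -0.006  0.153]
 [ 0.668 -0.017  0.152]
 [ 0.661 -0.     0.156]
 [ 0.659 -0.008  0.153]
 [ 0.656 -0.014  0.154]
 [ 0.66   0.006  0.123]
 [ 0.654  0.001  0.133]
 [ 0.653 -0.005  0.126]
 [ 0.65   0.003  0.117]]
(181, array([ 0.6654, -0.0011,  0.1354]), array([-0.031, -0.282,  0.959]), array([0.667, 0.009, 0.102]), array([ 0.665, -0.007,  0.154]))
[[ 0.648 -0.01   0.15 ]
 [ 0.657 -0.003  0.152]
 [ 0.66   0.001  0.153]
 [ 0.664  0.004  0.153]
 [ 0.665 -0.017  0.146]
 [ 0.675 -0.011  0.152]
 [ 0.674 -0.01   0.148]
 [ 0.674 -0.005  0.146]
 [ 0.674 -0.001  0.144]
 [ 0.669 -0.003  0.134]
 [ 0.668 -0.004  0.127]
 [ 0.664  0.006  0.123]
 [ 0.664  0.003  0.116]
 [ 0.669  0.004  0.115]
 [ 0.667  0.003  0.108]
 [ 0.668  0.007  0.1  ]]
delta [-17.32  15.99 -16.62] rot [77.8 10.8 -5. ] |rot| 78.7
```

arm_command(deltas="-2 2 0 9.7 1.3 -0.6;-5 4 0 19.5 2.7 -1.2;-8 7 0 29 4 -1.9;-11 10 0 39 5.4 -2.5;-14 13 -3 48.6 6.7 -3.1;-17.3 16 -6 58.3 8.1 -3.7;-17.3 16 -10 68 9.4 -4.4;-17.3 16 -14 77.8 10.8 -5", gripper=0.45)

```text
time_s: 11.9
tcp_pos: [0.4617, 0.2816, 0.1573]
tcp_rot: [-179.7, -17.0, 95.9]
ft_force: [0.2, 0.9, -1.0]
gripper_width: 0.042
```

```bash
python3 -c "
from meas import *
st();delta(.465,.278,.075,94.6,-24)
"
```

```text
t 11.9 q [-27.5  27.8  -0.9 124.6 -37.4  26.   11.3] [0.4617 0.2816 0.1573] [-179.7  -17.    95.9] w 0.042 [ 0.2  0.9 -1. ]
delta [ 0.33 -0.36 -8.23] rot [ 6.9  0.4 -1.4] |rot| 7.1
```

arm_command(deltas="0 0 -3 0 0 0;0 0 -6 0 0 0;0 0 -6 0 0 0")

```text
time_s: 12.28
tcp_pos: [0.4616, 0.2802, 0.0959]
tcp_rot: [-179.4, -16.8, 95.7]
ft_force: [0.0, 0.1, -0.0]
gripper_width: 0.0416
```

```bash
python3 -c "
from meas import *
st();delta(.465,.278,.023,94.6,-22)
"
```

```text
t 12.275 q [-23.3  34.   -6.8 126.5 -41.9  17.9  16.9] [0.4616 0.2802 0.0959] [-179.4  -16.8   95.7] w 0.0416 [ 0.   0.1 -0. ]
delta [ 0.34 -0.22 -7.29] rot [ 5.2 -0.1 -1.3] |rot| 5.4
```

arm_command(deltas="0.3 -0.2 -3 0 0 -1.2;0.3 -0.2 -5 0 0 -1.2;0.3 -0.2 -5 0 0 -1.2")

```text
time_s: 12.65
tcp_pos: [0.4654, 0.2789, 0.0474]
tcp_rot: [-179.6, -16.8, 94.6]
ft_force: [0.2, -0.3, 0.1]
gripper_width: 0.0421
```

```bash
python3 -c "
from meas import *
st();delta(.465,.278,.023,94.6,-17)
c=cam('scene');crop(c,'s9c.png',280,130,200,150,3.5)
"
```

```text
t 12.65 q [-18.9  39.5 -12.9 127.3 -45.3  10.4  20.6] [0.4654 0.2789 0.0474] [-179.6  -16.8   94.6] w 0.0421 [ 0.2 -0.3  0.1]
delta [-0.04 -0.09 -2.44] rot [ 0.2 -0.4 -0.1] |rot| 0.4
```

View pics/s9c.png

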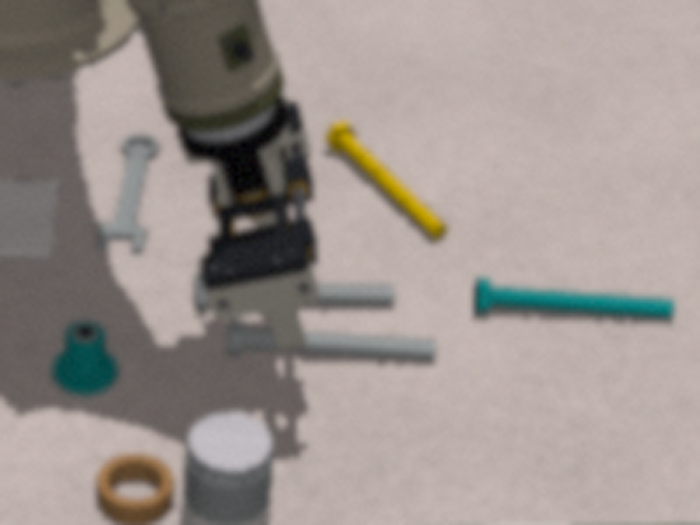

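arm_command(deltas="0 0 -1 -5 -0.4 0;0 0 -2.4 -5 -0.4 0;0 0 -2.4 -5 -0.4 0;0 0 -2.4 -5 -0.4 0")

```text
time_s: 13.2
tcp_pos: [0.4661, 0.2775, 0.0236]
tcp_rot: [-179.6, -11.9, 94.4]
ft_force: [0.9, -0.5, 0.6]
gripper_width: 0.0419
```

arm_command(deltas="0 0 0 0 0 0;0 0 0 0 0 0;0 0 0 0 0 0;0 0 0 0 0 0", gripper=0.0)

```text
time_s: 13.7
tcp_pos: [0.4656, 0.2782, 0.0233]
tcp_rot: [-179.6, -11.8, 94.6]
ft_force: [-1.7, -2.4, 2.3]
gripper_width: 0.0152
```

```bash
python3 -c "
from meas import *
st()
"
```

```text
t 13.7 q [-26.6  41.2  -5.7 126.9 -44.5  10.   17.6] [0.4656 0.2782 0.0233] [-179.6  -11.8   94.6] w 0.0152 [-1.7 -2.4  2.3]
```

arm_command(deltas="0 0 4 0 0 0;0 0 9 0 0 0;0 0 14 -7 -0.6 0;1 -1 18 -17 -1.4 0;2 -4 22 -27 -2.2 0;4 -7 25 -37 -3 0;6 -11 26 -47 -3.8 0;8 -14 26 -57 -4.6 0")

```text
time_s: 14.7
tcp_pos: [0.5468, 0.1386, 0.2847]
tcp_rot: [-179.9, 45.0, 94.5]
ft_force: [-0.1, -0.6, -2.3]
gripper_width: 0.0154
```

```bash
python3 -c "
from meas import *
st();delta(.632,.042,.29,105,70)
"
```

```text
t 14.7 q [-70.9  41.7  52.5 107.5  12.2  60.4 -25.1] [0.5468 0.1386 0.2847] [-179.9   45.    94.5] w 0.0154 [-0.1 -0.6 -2.3]
delta [ 8.52 -9.66  0.53] rot [-24.7  -4.3  10.4] |rot| 27.1
```

arm_command(deltas="2 -2 0.5 -8 -1.4 3.5;4 -5 0.5 -16 -2.8 7;6 -7.5 0.5 -24.7 -4.3 10.4;8.5 -9.7 0.5 -24.7 -4.3 10.4;8.5 -9.7 0.5 -24.7 -4.3 10.4")

```text
time_s: 15.32
tcp_pos: [0.6313, 0.0402, 0.2877]
tcp_rot: [-179.7, 69.9, 105.1]
ft_force: [-0.3, 0.1, -2.2]
gripper_width: 0.0149
```

```bash
python3 -c "
from meas import *
s=st();p=s['tcp_pos']
c=cam('scene');crop(c,'s10c.png',150,60,280,240,2.4)
W=cloud(c);print(axis(W,p[0]-.03,p[0]+.05,p[1]-.06,p[1]+.04,p[2]-.13,p[2]-.035))
c=cam('top');crop(c,'t10c.png',230,110,120,100,5)
"
```

```text
t 15.325 q [-69.4  57.1  60.7 111.3  31.2  46.8 -30.2] [0.6313 0.0402 0.2877] [-179.7   69.9  105.1] w 0.0149 [-0.3  0.1 -2.2]
(224, array([0.6379, 0.0383, 0.2145]), array([ 0.04 , -0.105,  0.994]), array([0.636, 0.042, 0.175]), array([0.639, 0.034, 0.252]))
```

View pics/s10c.png

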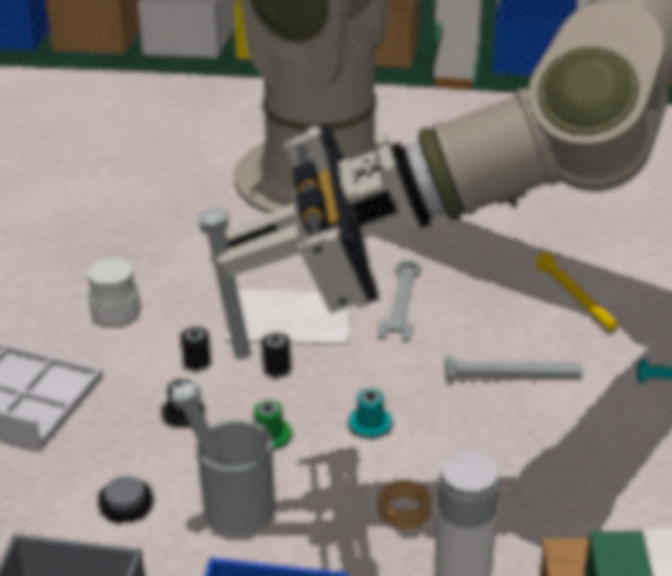

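View pics/t10c.png

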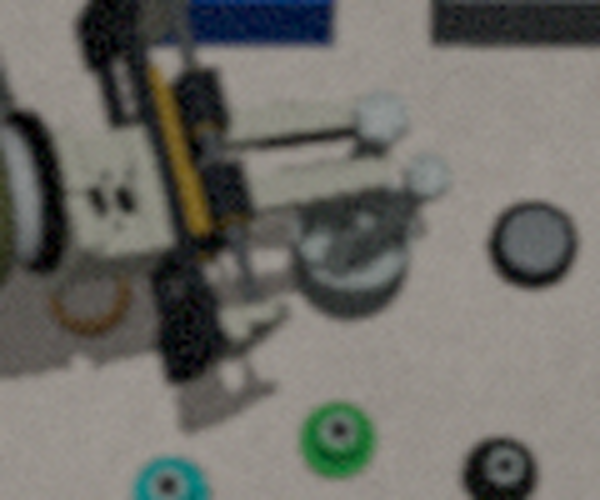

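arm_command(deltas="0.6 -0.2 0 0 0 0;0.6 -0.2 -4 0 0 0;0.6 -0.2 -8 0 0 0;0.6 -0.2 -11 0 0 0;0.6 -0.2 -13 0 0 0;0.6 -0.2 -14.5 0 0 0;0.6 -0.2 -14.5 0 0 0")

```text
time_s: 16.3
tcp_pos: [0.6369, 0.0397, 0.1429]
tcp_rot: [-179.7, 69.9, 105.2]
ft_force: [-0.4, -0.5, -2.4]
gripper_width: 0.015
```

```bash
python3 -c "
from meas import *
s=st();p=s['tcp_pos']
c=cam('scene');crop(c,'s11c.png',150,60,280,240,2.4)
"
```

```text
t 16.3 q [-66.4  69.2  54.7 111.9  27.2  39.  -38.1] [0.6369 0.0397 0.1429] [-179.7   69.9  105.2] w 0.015 [-0.4 -0.5 -2.4]
```

View pics/s11c.png

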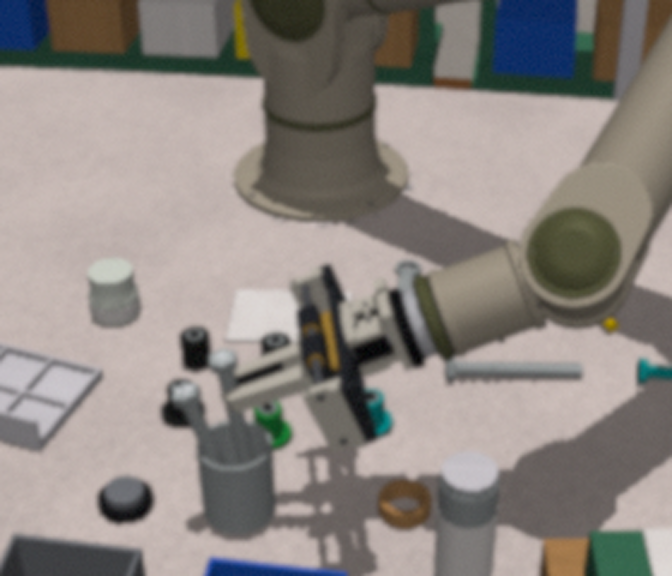

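arm_command(deltas="0 0 -0.8 0 0 0;0 0 -1.5 0 0 0;0 0 -1.7 0 0 0;0 0 -1.7 0 0 0")

```text
time_s: 16.85
tcp_pos: [0.6368, 0.0394, 0.1262]
tcp_rot: [-179.7, 69.9, 105.1]
ft_force: [-0.4, -0.4, -1.2]
gripper_width: 0.0151
```

arm_command(deltas="0 0 0 0 0 0;0 0 0 0 0 0;0 0 0 0 0 0", gripper=0.38)

```text
time_s: 17.23
tcp_pos: [0.6368, 0.0394, 0.1266]
tcp_rot: [-179.8, 69.9, 105.0]
ft_force: [-0.8, 0.3, 0.3]
gripper_width: 0.0347
```

arm_command(deltas="-0.5 1.7 0.6 0 0 0;-1 3.4 1.2 0 0 0;-1.5 5.5 2 0 0 0;-2 7.5 6 0 0 0;-2 9 12 0 0 0;-2 9 16 0 0 0")

```text
time_s: 17.98
tcp_pos: [0.6169, 0.1323, 0.289]
tcp_rot: [179.9, 69.8, 105.0]
ft_force: [-0.0, -0.0, 0.1]
gripper_width: 0.0355
```

```bash
python3 -c "
from meas import *
s=st();p=s['tcp_pos']
c=cam('scene');crop(c,'s12c.png',150,60,280,240,2.4)
c=cam('top');crop(c,'t12c.png',190,110,180,140,4)
"
```

```text
t 17.975 q [-74.2  56.8  57.6 105.8  27.4  56.8 -29.9] [0.6169 0.1323 0.289 ] [179.9  69.8 105. ] w 0.0355 [-0.  -0.   0.1]
```

View pics/s12c.png

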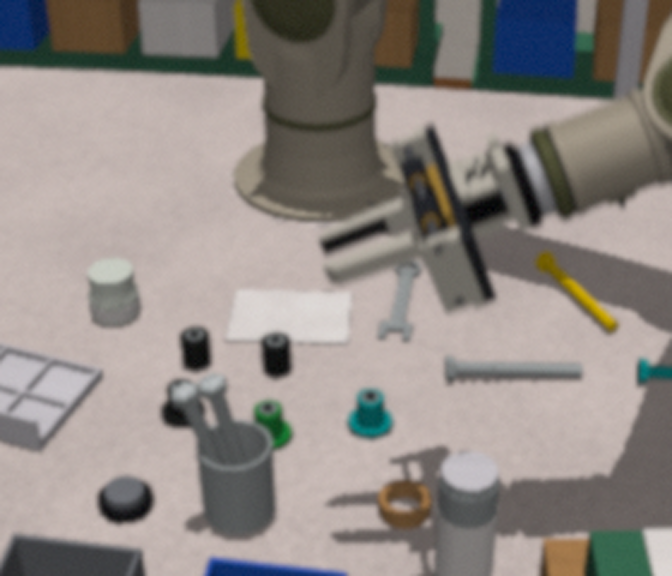

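View pics/t12c.png

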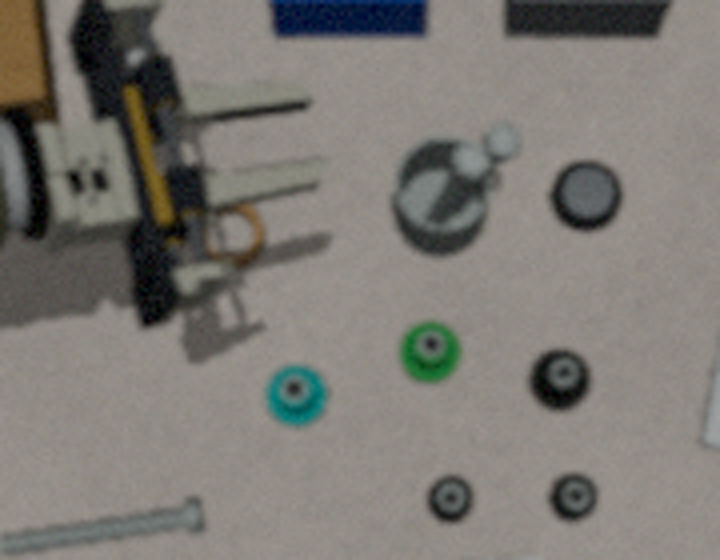

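```bash
python3 -c "
from meas import *
delta(.413,.248,.16,98.9,-6)
for n in('scene','top'):
  W=cloud(dict(np.load('pics/last_%s.npz'%n)));P=box(W,.375,.437,.195,.375,.008,.04); C,d,t0,t1=line(P);print(C,d,C+d*t0,C+d*t1)
"
```

```text
delta [-20.43  11.73 -13.11] rot [74.1 15.8 -4.9] |rot| 75.9
[0.41073479 0.27873438] [-0.16331463  0.98657404] [0.42209822 0.21008857] [0.39742741 0.35912348]
[0.40478693 0.28120342] [-0.15302547  0.98822225] [0.41603014 0.20859595] [0.39250577 0.36051382]
```

arm_command(deltas="-2 1 0 9.3 2 -0.6;-5 3 0 18.5 4 -1.2;-8 5 0 27.8 6 -1.8;-11 6 0 37 8 -2.4;-14 8 -2 46.3 10 -3;-17 10 -4 55.6 12 -3.7;-20.4 11.7 -8 64.8 14 -4.3;-20.4 11.7 -11 74.1 15.8 -4.9", gripper=0.45)

```text
time_s: 19.08
tcp_pos: [0.4086, 0.2495, 0.1811]
tcp_rot: [-179.6, -4.3, 99.8]
ft_force: [0.8, 0.7, 0.2]
gripper_width: 0.0419
```

arm_command(deltas="0 0 -2 0 0 0;0 0 -5 0 0 0;0 0 -5 0 0 0")

```text
time_s: 19.45
tcp_pos: [0.4108, 0.2472, 0.1304]
tcp_rot: [-179.5, -4.0, 99.5]
ft_force: [0.1, 0.2, 0.2]
gripper_width: 0.0417
```

```bash
python3 -c "
from meas import *
st();delta(.413,.248,.023,98.9,-5)
"
```

```text
t 19.45 q [-47.3  28.6  16.9 130.3 -30.3  24.    5. ] [0.4108 0.2472 0.1304] [-179.5   -4.    99.5] w 0.0417 [0.1 0.2 0.2]
delta [  0.22   0.08 -10.74] rot [ 1.1 -0.3 -0.6] |rot| 1.3
```

arm_command(deltas="0.2 0 -3 0 0 0;0.2 0 -6 0 0 0;0.2 0 -7 0 0 0;0.2 0 -7 0 0 0")

```text
time_s: 19.95
tcp_pos: [0.4139, 0.2477, 0.0618]
tcp_rot: [-179.7, -4.0, 99.5]
ft_force: [0.5, 0.4, -0.4]
gripper_width: 0.042
```

```bash
python3 -c "
from meas import *
st();delta(.413,.248,.023,98.9,-5)
"
```

```text
t 19.95 q [-40.3  35.6   7.5 132.1 -36.3  13.8  10.7] [0.4139 0.2477 0.0618] [-179.7   -4.    99.5] w 0.042 [ 0.5  0.4 -0.4]
delta [-0.09  0.03 -3.88] rot [ 1.  -0.1 -0.7] |rot| 1.2
```

arm_command(deltas="0 0 -1.5 -4.9 -0.8 0;0 0 -3 -4.9 -0.8 0;0 0 -3.9 -4.9 -0.8 0;0 0 -3.9 -4.9 -0.8 0;0 0 -3.9 -4.9 -0.8 0")

```text
time_s: 20.58
tcp_pos: [0.4144, 0.247, 0.0232]
tcp_rot: [-179.7, 0.9, 99.4]
ft_force: [-0.1, 0.8, -0.3]
gripper_width: 0.0417
```

arm_command(deltas="0 0 0 0 0 0;0 0 0 0 0 0;0 0 0 0 0 0;0 0 0 0 0 0", gripper=0.0)

```text
time_s: 21.08
tcp_pos: [0.4134, 0.2471, 0.0225]
tcp_rot: [-179.7, 1.0, 99.5]
ft_force: [-3.0, -1.7, 2.3]
gripper_width: 0.0149
```

```bash
python3 -c "
from meas import *
st()
"
```

```text
t 21.075 q [-45.4  40.7  10.8 131.8 -36.1  10.8   8. ] [0.4134 0.2471 0.0225] [-179.7    1.    99.5] w 0.0149 [-3.  -1.7  2.3]
```

arm_command(deltas="0 0 4 0 0 0;0 0 9 0 0 0;0 0 14 -8 -1.4 0;1 -1 18 -18 -3 0;3 -3 22 -28 -4.7 0;6 -5 26 -38 -6.4 0;9 -8 28 -48 -8 0;12 -10 28 -58 -9.7 0")

```text
time_s: 22.08
tcp_pos: [0.5355, 0.1481, 0.3038]
tcp_rot: [-180.0, 59.9, 99.4]
ft_force: [-0.2, 0.4, -3.2]
gripper_width: 0.015
```

```bash
python3 -c "
from meas import *
st();delta(.66,.055,.30,108,76)
c=cam('scene');crop(c,'s13c.png',150,60,280,240,2.4)
"
```

```text
t 22.075 q [-81.   52.7  64.6 109.2  13.9  59.5 -21. ] [0.5355 0.1481 0.3038] [-180.    59.9   99.4] w 0.015 [-0.2  0.4 -3.2]
delta [12.45 -9.31 -0.38] rot [-15.6  -3.8   8.5] |rot| 18.2
```

View pics/s13c.png

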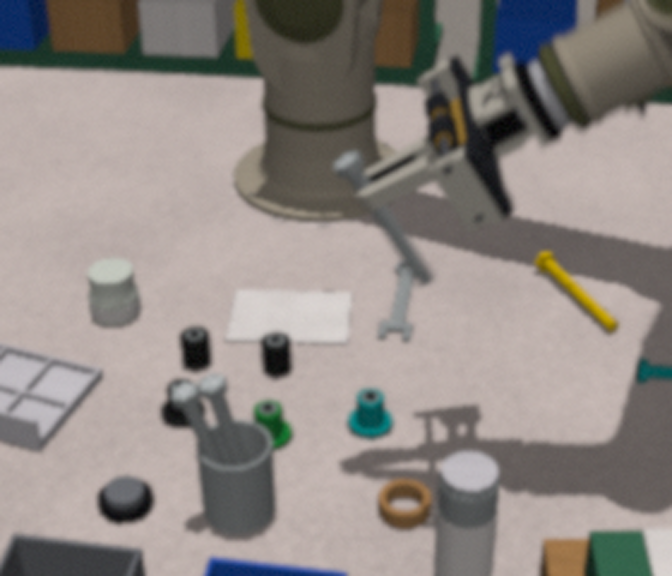

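arm_command(deltas="3 -2 0 -3 -0.8 1;6 -5 0 -7 -1.8 3;9 -7 0 -11 -2.7 6;12.4 -9.3 0 -15.6 -3.8 8.5;12.4 -9.3 0 -15.6 -3.8 8.5;12.4 -9.3 0 -15.6 -3.8 8.5")

```text
time_s: 22.88
tcp_pos: [0.6577, 0.0547, 0.3018]
tcp_rot: [-179.5, 75.7, 108.2]
ft_force: [-0.1, 0.4, -2.5]
gripper_width: 0.015
```

```bash
python3 -c "
from meas import *
s=st();p=s['tcp_pos']
c=cam('scene');crop(c,'s14c.png',150,60,280,240,2.4)
W=cloud(c);print(axis(W,p[0]-.03,p[0]+.05,p[1]-.06,p[1]+.04,p[2]-.13,p[2]-.035))
for X in([.6532,.0322,.085],[.6532,.0322,0],[p[0],p[1],p[2]]):
  print(cv2.projectPoints(np.array([X]),c['rvec'],c['tvec'],c['K'],np.array([c['k1'],0,0,0,0.]))[0].ravel())
c=cam('top');crop(c,'t14c.png',250,120,100,80,7)
"
```

```text
t 22.875 q [-72.1  65.   68.8 109.4  26.7  43.  -23.9] [0.6577 0.0547 0.3018] [-179.5   75.7  108.2] w 0.015 [-0.1  0.4 -2.5]
(242, array([0.6617, 0.0623, 0.2283]), array([ 0.081, -0.224,  0.971]), array([0.658, 0.072, 0.188]), array([0.665, 0.054, 0.266]))
[246.87643766 244.73803141]
[249.14840533 271.90203145]
[250.75440556 165.53145415]
```

View pics/s14c.png

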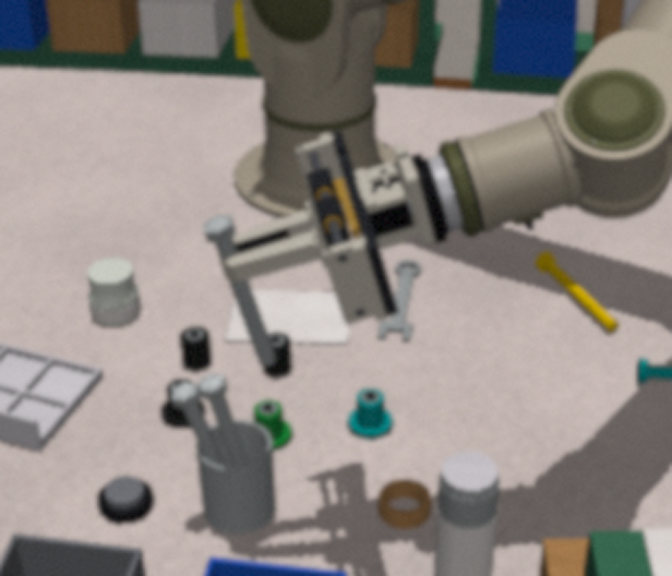

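View pics/t14c.png

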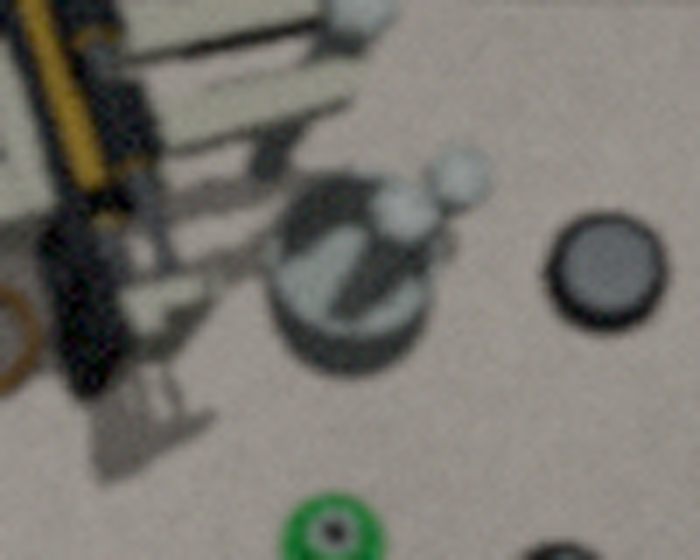

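arm_command(deltas="0.8 -1.1 0 0 0 0;1.5 -2.2 -2 0 0 0;1.5 -2.2 -5 0 0 0;1.5 -2.2 -7.5 0 0 0;1.5 -2.2 -8.5 0 0 0;1.5 -2.2 -8.5 0 0 0")

```text
time_s: 23.72
tcp_pos: [0.673, 0.0322, 0.217]
tcp_rot: [-179.3, 75.9, 108.4]
ft_force: [-0.7, -0.5, -3.0]
gripper_width: 0.0152
```

```bash
python3 -c "
from meas import *
s=st();p=s['tcp_pos']
c=cam('scene');crop(c,'s15c.png',200,150,130,140,4)
W=cloud(c);print(axis(W,p[0]-.02,p[0]+.05,p[1]-.025,p[1]+.04,.105,p[2]-.035))
"
```

```text
t 23.725 q [-68.6  72.   65.4 110.1  24.8  37.4 -28.7] [0.673  0.0322 0.217 ] [-179.3   75.9  108.4] w 0.0152 [-0.7 -0.5 -3. ]
(264, array([0.6734, 0.0346, 0.142 ]), array([ 0.094, -0.139,  0.986]), array([0.67 , 0.04 , 0.105]), array([0.677, 0.029, 0.18 ]))
```

View pics/s15c.png

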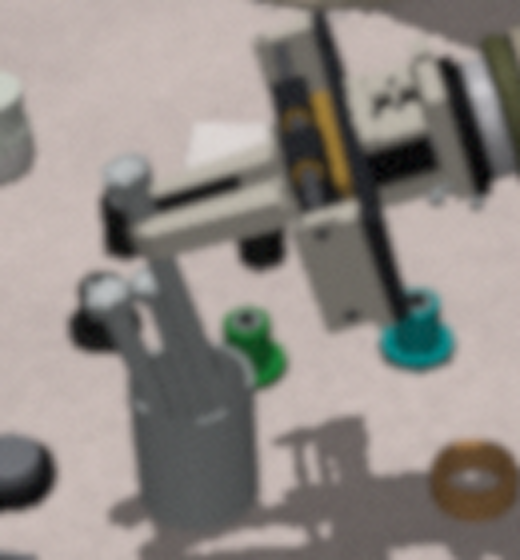

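arm_command(deltas="0 0 -1.5 0 0 0;0 0 -3 0 0 0;0 0 -4.5 0 0 0;0 0 -6 0 0 0;0 0 -7 0 0 0;0 0 -7 0 0 0")

```text
time_s: 24.52
tcp_pos: [0.6737, 0.0268, 0.1611]
tcp_rot: [179.8, 77.0, 107.2]
ft_force: [6.4, -6.7, 43.6]
gripper_width: 0.015
```

```bash
python3 -c "
from meas import *
s=st();p=s['tcp_pos']
c=cam('scene');crop(c,'s16c.png',200,150,130,140,4)
"
```

```text
t 24.525 q [-67.7  77.4  63.4 109.8  23.   35.8 -32.2] [0.6737 0.0268 0.1611] [179.8  77.  107.2] w 0.015 [ 6.4 -6.7 43.6]
```

View pics/s16c.png

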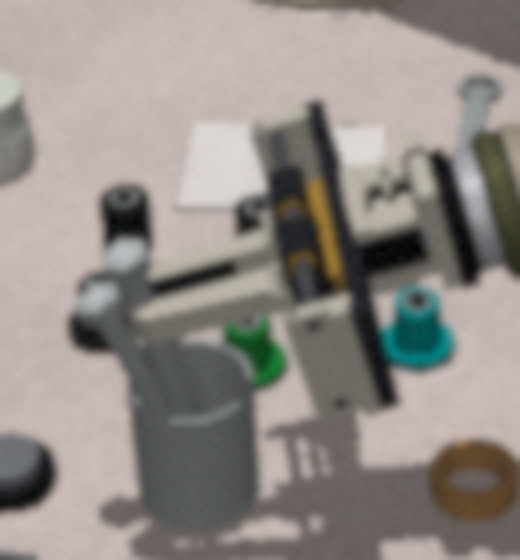

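arm_command(deltas="0 0 2 0 0 0;0 0 4 0 0 0;0 0 6 0 0 0;0 0 7 0 0 0;0 0 7 0 0 0")

```text
time_s: 25.2
tcp_pos: [0.673, 0.0326, 0.2179]
tcp_rot: [-179.8, 75.7, 108.0]
ft_force: [0.5, 1.4, -3.4]
gripper_width: 0.0151
```

```bash
python3 -c "
from meas import *
s=st();p=s['tcp_pos']
c=cam('scene');crop(c,'s17c.png',200,150,130,140,4)
W=cloud(c);print(axis(W,p[0]-.02,p[0]+.05,p[1]-.025,p[1]+.04,.105,p[2]-.035))
c=cam('top');crop(c,'t17c.png',250,120,100,80,7)
"
```

```text
t 25.2 q [-68.6  71.8  65.4 110.1  24.8  37.4 -28.7] [0.673  0.0326 0.2179] [-179.8   75.7  108. ] w 0.0151 [ 0.5  1.4 -3.4]
(264, array([0.6733, 0.0354, 0.1437]), array([ 0.118, -0.169,  0.979]), array([0.669, 0.042, 0.106]), array([0.678, 0.029, 0.181]))
```

View pics/s17c.png

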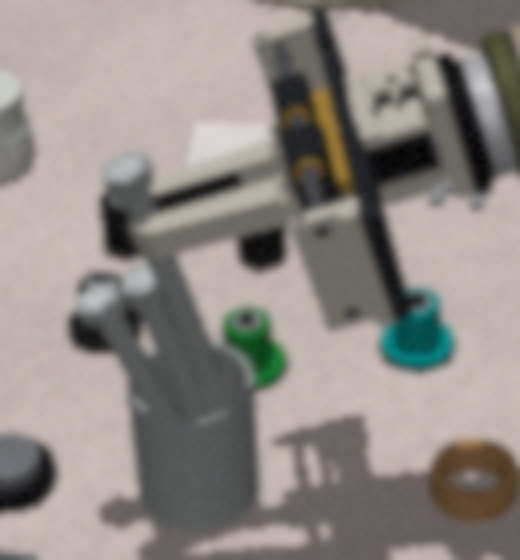

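View pics/t17c.png

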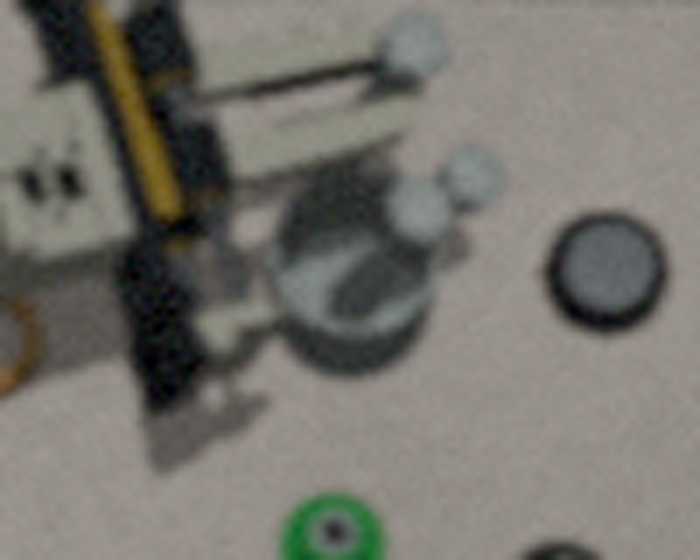

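```bash
python3 -c "
from meas import *
c=dict(np.load('pics/last_top.npz'));W=cloud(c)
for u0,v0,n in((310,150,'b2'),(317,145,'b1')):
  P=W[v0-4:v0+5,u0-4:u0+5].reshape(-1,3);P=P[P[:,2]>.125];print(n,len(P),np.median(P,0).round(3),P[:,2].max())
def ray(u,v,z):
  p=cv2.undistortPoints(np.array([[[u,v]]],float),c['K'],np.array([c['k1'],0,0,0,0.]))[0,0]
  R=cv2.Rodrigues(c['rvec'])[0];t=c['tvec'].ravel();o=-R.T@t;d=R.T@np.array([*p,1]);return (o+d*(z-o[2])/d[2]).round(3)
print(ray(310,149.8,.153),ray(317.2,145,.153),ray(298,163,.01))
"
```

```text
b2 72 [0.646 0.008 0.152] 0.15755421115640017
b1 70 [ 0.66  -0.012  0.149] 0.15636278225731834
[0.646 0.008 0.153] [ 0.659 -0.012  0.153] [0.647 0.037 0.01 ]
```

arm_command(deltas="0 0.2 -1.5 0 0 0;0 0.2 -3 0 0 0;0 0.2 -4 0 0 0;0 0.2 -4.5 0 0 0;0 0.2 -4.5 0 0 0")

```text
time_s: 25.92
tcp_pos: [0.673, 0.0343, 0.1721]
tcp_rot: [-179.4, 75.8, 108.3]
ft_force: [-0.2, 0.9, -3.0]
gripper_width: 0.0148
```

```bash
python3 -c "
from meas import *
s=st();p=s['tcp_pos']
c=cam('scene');crop(c,'s18c.png',200,150,130,140,4)
"
```

```text
t 25.925 q [-68.1  75.5  63.4 109.8  23.2  36.2 -31. ] [0.673  0.0343 0.1721] [-179.4   75.8  108.3] w 0.0148 [-0.2  0.9 -3. ]
```

View pics/s18c.png

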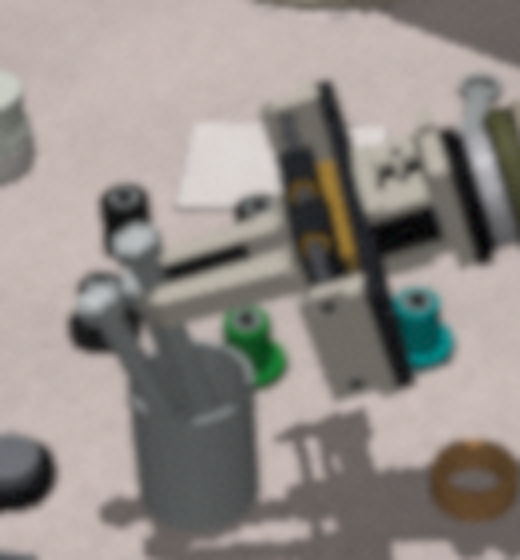

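arm_command(deltas="0 0 0 0 0 0;0 0 0 0 0 0;0 0 0 0 0 0;0 0 0 0 0 0", gripper=0.42)

```text
time_s: 26.48
tcp_pos: [0.6728, 0.0343, 0.1725]
tcp_rot: [-179.5, 75.8, 108.2]
ft_force: [-1.5, -0.4, -3.6]
gripper_width: 0.0386
```

```bash
python3 -c "
from meas import *
s=st();p=s['tcp_pos']
c=cam('scene');crop(c,'s19c.png',200,150,130,140,4)
c=cam('top');crop(c,'t19c.png',250,120,100,80,7)
"
```

```text
t 26.475 q [-68.1  75.4  63.4 109.9  23.2  36.2 -31. ] [0.6728 0.0343 0.1725] [-179.5   75.8  108.2] w 0.0386 [-1.5 -0.4 -3.6]
```

View pics/s19c.png

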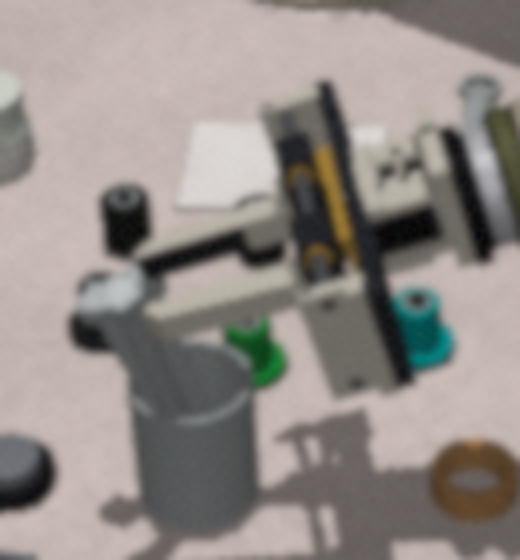

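View pics/t19c.png

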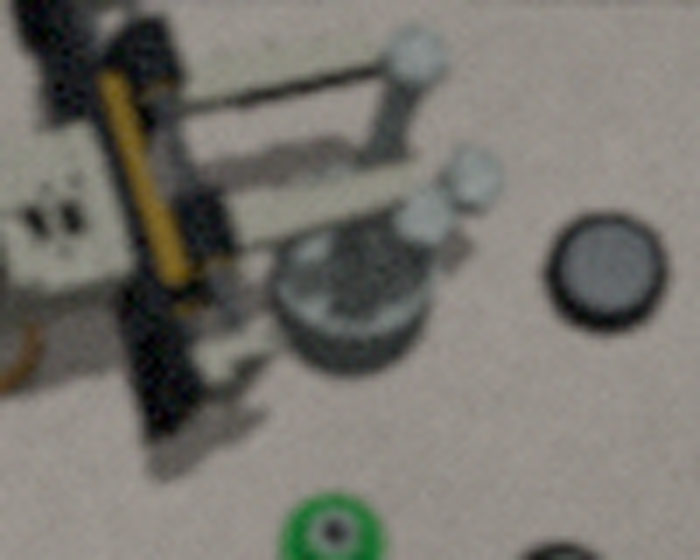

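arm_command(deltas="-0.5 1.5 0.3 0 0 0;-1 3 0.6 0 0 0;-1.6 5 1 0 0 0;-2.5 7.5 4 0 0 0;-3 9 8 0 0 0;-3 9 11 0 0 0")

```text
time_s: 27.32
tcp_pos: [0.643, 0.1272, 0.2848]
tcp_rot: [-179.9, 75.8, 108.0]
ft_force: [0.1, -0.8, 0.3]
gripper_width: 0.0391
```

```bash
python3 -c "
from meas import *
s=st();p=s['tcp_pos']
c=cam('scene');crop(c,'s20c.png',150,100,200,190,3.2)
c=cam('top');crop(c,'t20c.png',250,120,100,80,7)
"
```

```text
t 27.325 q [-76.1  65.8  66.  105.8  23.9  50.5 -24.7] [0.643  0.1272 0.2848] [-179.9   75.8  108. ] w 0.0391 [ 0.1 -0.8  0.3]
```

View pics/s20c.png

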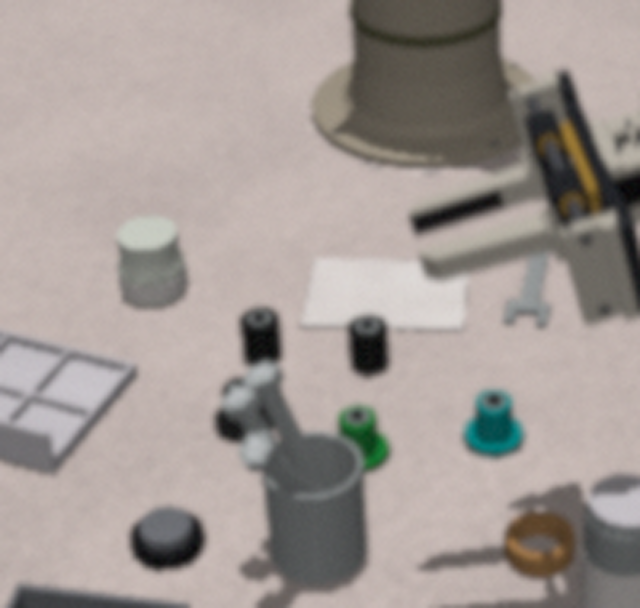

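View pics/t20c.png

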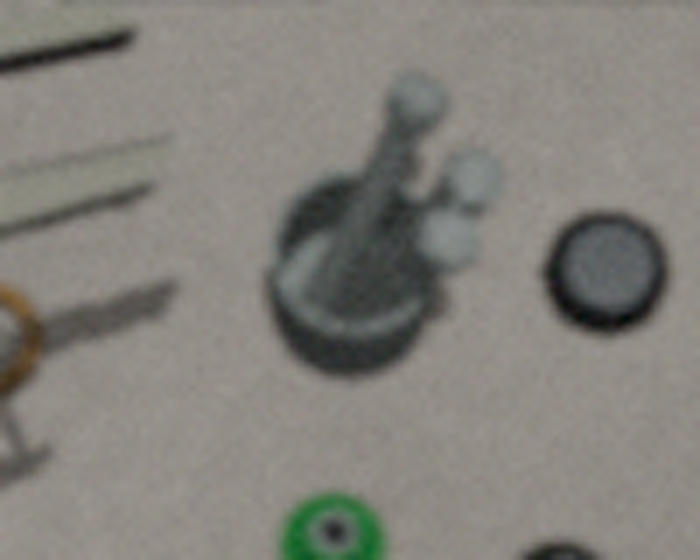

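```bash
cat >> meas.py <<'E'
def bushes():
    for n in('top','scene'):
        W=cloud(dict(np.load('pics/last_%s.npz'%n)))
        m=((W[...,2]>.032)&(W[...,2]<.047)&(W[...,0]>.33)&(W[...,0]<.64)&(W[...,1]>-.42)&(W[...,1]<.2)).astype(np.uint8)
        k,l,s,ce=cv2.connectedComponentsWithStats(m)
        for i in range(1,k):
            if s[i,4]>30: 
                P=W[l==i];print(n,ce[i].round(0),s[i,4],((P[:,:2].min(0)+P[:,:2].max(0))/2).round(4),'ext',np.ptp(P[:,:2],axis=0).round(3))
E
python3 -c "
from meas import *
bushes();delta(.521,-.0573,.15,90,0)
"
```

```text
top [299. 169.] 31 [0.6233 0.0319] ext [0.017 0.06 ]
top [407. 184.] 132 [ 0.5756 -0.2834] ext [0.044 0.184]
top [298. 196.] 80 [0.5401 0.0395] ext [0.03  0.027]
top [331. 203.] 78 [ 0.5199 -0.0578] ext [0.028 0.027]
top [264. 207.] 79 [0.5073 0.1398] ext [0.027 0.027]
top [303. 234.] 103 [0.4263 0.0251] ext [0.03  0.032]
top [334. 233.] 104 [ 0.4279 -0.0657] ext [0.033 0.032]
scene [196. 182.] 82 [ 0.3591 -0.1846] ext [0.04  0.053]
scene [231. 200.] 83 [ 0.4305 -0.0656] ext [0.037 0.031]
scene [264. 203.] 92 [0.4295 0.025 ] ext [0.035 0.033]
scene [136. 228.] 173 [ 0.5805 -0.2821] ext [0.043 0.189]
scene [303. 226.] 84 [0.5083 0.1402] ext [0.032 0.027]
scene [261. 231.] 87 [0.5433 0.0388] ext [0.031 0.029]
scene [253. 250.] 31 [0.6254 0.038 ] ext [0.02  0.018]
delta [-12.22 -18.29 -13.68] rot [ 75.1  11.9 -15. ] |rot| 77.5
```

arm_command(deltas="-3 0 2 10 1.6 -2;-6 0 2 20 3.2 -4;-9 -2 2 30 4.8 -6;-12 -5 2 40 6.4 -8;-12.2 -8 2 50 8 -10;-12.2 -11 2 60 9.5 -12;-12.2 -15 2 70 11 -14;-12.2 -18.3 2 75 11.9 -15", gripper=0.7)

```text
time_s: 28.42
tcp_pos: [0.521, -0.0565, 0.3033]
tcp_rot: [-180.0, 0.2, 90.4]
ft_force: [-0.2, 0.2, -0.4]
gripper_width: 0.0649
```

```bash
python3 -c "
from meas import *
st();delta(.5205,-.0575,.12,168,0)
"
```

```text
t 28.425 q [-31.4  19.5  42.2 115.1 -16.4  51.4  19.9] [ 0.521  -0.0565  0.3033] [-180.     0.2   90.4] w 0.0649 [-0.2  0.2 -0.4]
delta [ -0.05  -0.1  -18.33] rot [ 0.2  0.1 77.6] |rot| 77.6
```

arm_command(deltas="0 0 -3 0 0 10;0 0 -6 0 0 20;0 0 -9 0 0 30;0 0 -12 0 0 40;0 0 -15 0 0 50;0 0 -18 0 0 60;0 0 -18.3 0 0 70;0 0 -18.3 0 0 77.6")

```text
time_s: 29.42
tcp_pos: [0.5204, -0.0561, 0.1185]
tcp_rot: [-179.9, 0.4, 168.2]
ft_force: [-0.1, -0.1, -0.4]
gripper_width: 0.0649
```

```bash
python3 -c "
from meas import *
st();delta(.5205,-.0575,.032,168,0)
"
```

```text
t 29.425 q [ -6.4  31.1   8.8 124.6 -10.5  24.6  88.9] [ 0.5204 -0.0561  0.1185] [-179.9    0.4  168.2] w 0.0649 [-0.1 -0.1 -0.4]
delta [ 0.01 -0.14 -8.65] rot [ 0.2  0.4 -0.2] |rot| 0.5
```

arm_command(deltas="0 -0.1 -3 0 0 0;0 -0.1 -6 0 0 0;0 -0.1 -8.6 0 0 0;0 -0.1 -8.6 0 0 0")

```text
time_s: 29.92
tcp_pos: [0.5199, -0.057, 0.0319]
tcp_rot: [-179.8, 0.3, 168.0]
ft_force: [-1.1, -0.8, 0.7]
gripper_width: 0.0648
```

arm_command(deltas="0 0 0 0 0 0;0 0 0 0 0 0;0 0 0 0 0 0;0 0 0 0 0 0", gripper=0.15, grip_force=20)

```text
time_s: 30.42
tcp_pos: [0.5211, -0.0575, 0.0338]
tcp_rot: [-179.9, 0.6, 167.9]
ft_force: [0.1, 0.1, 2.1]
gripper_width: 0.0297
```

arm_command(deltas="0 0 3 0 0 0;0 0 6 0 0 0;0 0 9 0 0 0;0 0 9 0 0 0")

```text
time_s: 30.92
tcp_pos: [0.5219, -0.0574, 0.1251]
tcp_rot: [-179.9, 0.7, 167.9]
ft_force: [0.4, 0.1, -1.6]
gripper_width: 0.0291
```

```bash
python3 -c "
from meas import *
st();psi=np.radians(-12.3);ex=np.array([np.cos(psi),np.sin(psi)]);ey=np.array([-np.sin(psi),np.cos(psi)])
for n in('scene','top'):
  W=cloud(dict(np.load('pics/last_%s.npz'%n)));P=box(W,.41,.62,-.39,-.15,.028,.06); C,d,t0,t1=line(P);print(C,d,(C+d*t0).round(4),(C+d*t1).round(4))
c=np.array([.5155,-.270])
for x in(-.031,.031):
  print([ (c+ex*x+ey*y).round(4) for y in(.062,0,-.062)])
W=cloud(dict(np.load('pics/last_top.npz')))
P=box(W,.41,.62,-.39,-.15,-.01,.06);Q=(P[:,:2]-c);a=Q@ex;b=Q@ey
h=P[:,2]>.009
print(np.percentile(a[h],[0.5,99.5]),np.percentile(b[h],[.5,99.5]))
print(np.histogram(a[h],bins=np.arange(-.08,.09,.005)));print(np.histogram(b[h],bins=np.arange(-.11,.115,.005)))
"
```

```text
t 30.925 q [ -6.7  30.5   9.4 124.4 -10.7  25.1  89.1] [ 0.5219 -0.0574  0.1251] [-179.9    0.7  167.9] w 0.0291 [ 0.4  0.1 -1.6]
[ 0.58068551 -0.27699787] [0.210694   0.97755206] [ 0.5593 -0.3764] [ 0.6    -0.1874]
[ 0.57561293 -0.28385985] [0.21740546 0.97608138] [ 0.5552 -0.3755] [ 0.5963 -0.191 ]
[array([ 0.4984, -0.2028]), array([ 0.4852, -0.2634]), array([ 0.472, -0.324])]
[array([ 0.559, -0.216]), array([ 0.5458, -0.2766]), array([ 0.5326, -0.3372])]
[-0.06773174  0.06467823] [-0.09426731  0.09470182]
(array([  0,   0,  59,  49,  14,   9,  14,  12,  14,  10,  15,  13,  13,
        14,  31,  73,  11,  17,  13,  20,  18,  14,  12,  13,  11,  21,
        18, 120, 218,   4,   0,   0,   0]), array([-8.0000000e-02, -7.5000000e-02, -7.0000000e-02, -6.5000000e-02,
       -6.0000000e-02, -5.5000000e-02, -5.0000000e-02, -4.5000000e-02,
       -4.0000000e-02, -3.5000000e-02, -3.0000000e-02, -2.5000000e-02,
       -2.0000000e-02, -1.5000000e-02, -1.0000000e-02, -5.0000000e-03,
        6.9388939e-17,  5.0000000e-03,  1.0000000e-02,  1.5000000e-02,
        2.0000000e-02,  2.5000000e-02,  3.
[... 562 characters left out ...]
       -7.00000000e-02, -6.50000000e-02, -6.00000000e-02, -5.50000000e-02,
       -5.00000000e-02, -4.50000000e-02, -4.00000000e-02, -3.50000000e-02,
       -3.00000000e-02, -2.50000000e-02, -2.00000000e-02, -1.50000000e-02,
       -1.00000000e-02, -5.00000000e-03,  9.71445147e-17,  5.00000000e-03,
        1.00000000e-02,  1.50000000e-02,  2.00000000e-02,  2.50000000e-02,
        3.00000000e-02,  3.50000000e-02,  4.00000000e-02,  4.50000000e-02,
        5.00000000e-02,  5.50000000e-02,  6.00000000e-02,  6.50000000e-02,
        7.00000000e-02,  7.50000000e-02,  8.00000000e-02,  8.50000000e-02,
        9.00000000e-02,  9.50000000e-02,  1.00000000e-01,  1.05000000e-01,
        1.10000000e-01]))
```

arm_command(deltas="0.5 -5 0 0 0 0;1 -10 0 0 0 0;1.5 -15 0 0 0 0;2.4 -21.9 0 0 0 0;2.4 -21.9 -2 0 0 0;2.4 -21.9 -4 0 0 0;2.4 -21.9 -4 0 0 0")

```text
time_s: 31.8
tcp_pos: [0.5435, -0.275, 0.0807]
tcp_rot: [-180.0, 0.3, 168.0]
ft_force: [-0.5, 0.5, -0.7]
gripper_width: 0.0294
```

```bash
python3 -c "
from meas import *
s=st();p=s['tcp_pos'];delta(.5458,-.2766,.0385,167.7,0)
c=cam('scene');crop(c,'s21c.png',70,130,160,140,4)
"
```

```text
t 31.8 q [ 17.4  38.3   6.2 114.5  -8.4  27.3 107.6] [ 0.5435 -0.275   0.0807] [-180.     0.3  168. ] w 0.0294 [-0.5  0.5 -0.7]
delta [ 0.23 -0.16 -4.22] rot [ 0.1  0.3 -0.3] |rot| 0.4
```

View pics/s21c.png

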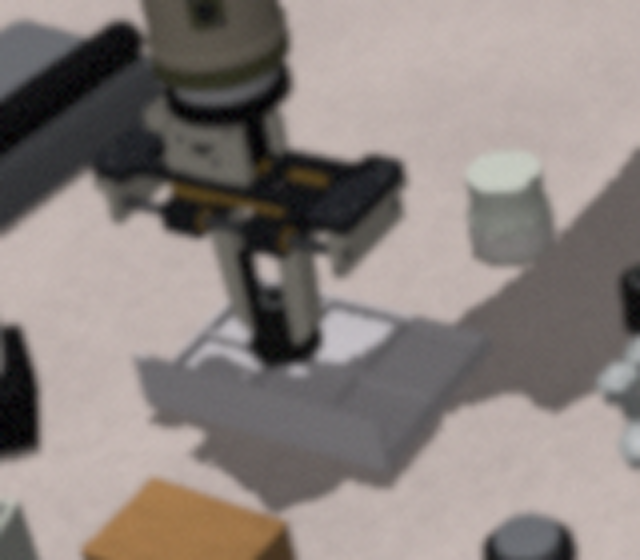

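arm_command(deltas="0.2 -0.1 -1 0 0 0;0.2 -0.1 -2 0 0 0;0.2 -0.1 -3 0 0 0;0.2 -0.1 -4.1 0 0 0;0.2 -0.1 -4.1 0 0 0")

```text
time_s: 32.48
tcp_pos: [0.5464, -0.2771, 0.0412]
tcp_rot: [-179.9, 0.4, 167.9]
ft_force: [-0.8, 0.3, -0.8]
gripper_width: 0.0295
```

```bash
python3 -c "
from meas import *
s=st()
"
```

```text
t 32.475 q [ 18.1  41.9   5.2 114.9  -8.9  23.1 108.1] [ 0.5464 -0.2771  0.0412] [-179.9    0.4  167.9] w 0.0295 [-0.8  0.3 -0.8]
```

arm_command(deltas="0 0 -0.3 0 0 0;0 0 -0.3 0 0 0")

```text
time_s: 32.72
tcp_pos: [0.547, -0.2774, 0.0393]
tcp_rot: [-179.9, 0.5, 167.9]
ft_force: [-0.4, -0.7, -0.9]
gripper_width: 0.0296
```

arm_command(deltas="0 0 0 0 0 0;0 0 0 0 0 0;0 0 0 0 0 0", gripper=0.55)

```text
time_s: 33.1
tcp_pos: [0.547, -0.2774, 0.0395]
tcp_rot: [-179.9, 0.6, 167.9]
ft_force: [-0.1, 0.2, 0.8]
gripper_width: 0.0501
```

arm_command(deltas="0 0 3 0 0 0;0 0 6 0 0 0;0 0 9 0 0 0;-5 8 9 0 0 0;-10 16 9 0 0 0;-11.7 21 9 0 0 0;-11.7 21 9 0 0 0", gripper=0.7)

```text
time_s: 33.98
tcp_pos: [0.4288, -0.0657, 0.1296]
tcp_rot: [-179.9, 0.6, 168.0]
ft_force: [1.3, 0.8, 1.0]
gripper_width: 0.0654
```

```bash
python3 -c "
from meas import *
s=st()
c=cam('scene');crop(c,'s22c.png',70,130,210,140,3.5)
c=cam('top');crop(c,'t22c.png',290,140,160,140,4.5)
bushes();delta(.429,-.0655,.12,168,0)
"
```

```text
t 33.975 q [ -5.1  25.9   8.4 135.3 -10.9  18.8  90.7] [ 0.4288 -0.0657  0.1296] [-179.9    0.6  168. ] w 0.0654 [1.3 0.8 1. ]
top [406. 184.] 130 [ 0.576 -0.283] ext [0.043 0.183]
top [404. 194.] 83 [ 0.5458 -0.2747] ext [0.031 0.028]
top [298. 196.] 81 [0.5405 0.0395] ext [0.029 0.027]
top [264. 207.] 80 [0.5077 0.1396] ext [0.028 0.027]
top [302. 236.] 57 [0.426  0.0251] ext [0.03  0.032]
scene [196. 182.] 94 [ 0.3605 -0.1846] ext [0.041 0.055]
scene [231. 200.] 82 [ 0.4317 -0.0655] ext [0.035 0.032]
scene [264. 203.] 93 [0.4299 0.0251] ext [0.035 0.031]
scene [140. 220.] 83 [ 0.5504 -0.2744] ext [0.032 0.03 ]
scene [136. 228.] 165 [ 0.5774 -0.2838] ext [0.043 0.188]
scene [304. 226.] 87 [0.5092 0.1399] ext [0.034 0.028]
scene [261. 231.] 82 [0.5431 0.0391] ext [0.032 0.029]
scene [253. 250.] 32 [0.6264 0.0389] ext [0.02  0.017]
delta [ 0.2  -0.25 -0.93] rot [ 0.1  0.3 -0.3] |rot| 0.5
```

View pics/s22c.png

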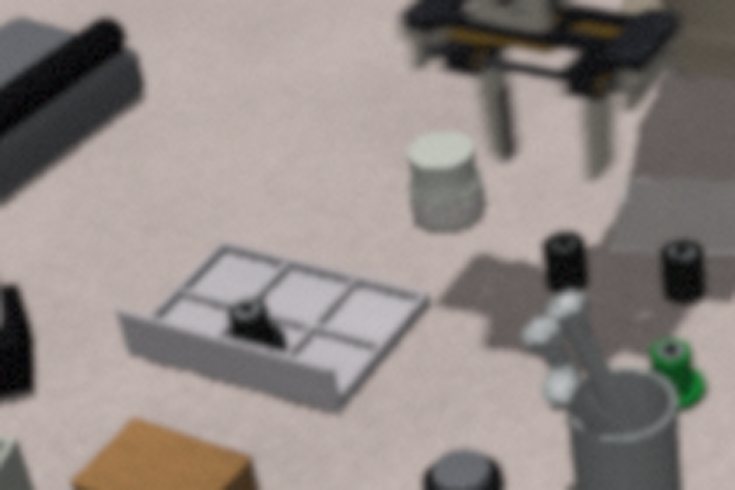

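View pics/t22c.png

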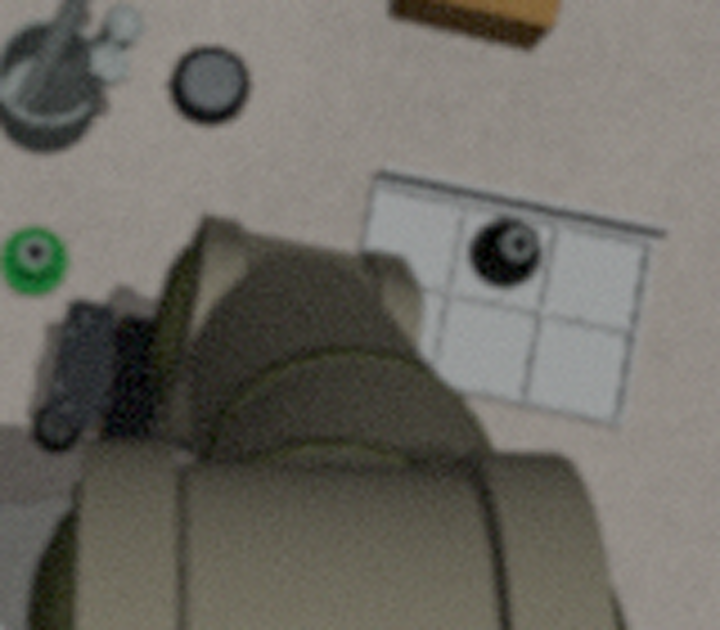

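arm_command(deltas="0 0 -2.5 0 0 0;0 0 -5.5 0 0 0;0 0 -5.5 0 0 0")

```text
time_s: 34.45
tcp_pos: [0.4296, -0.0679, 0.0731]
tcp_rot: [-179.9, 0.4, 167.9]
ft_force: [-0.4, -1.9, 0.5]
gripper_width: 0.0655
```

```bash
python3 -c "
from meas import *
s=st()
delta(.430,-.0655,.032,168,0)
"
```

```text
t 34.45 q [ -1.8  32.8   4.5 137.1 -12.8  10.   92.5] [ 0.4296 -0.0679  0.0731] [-179.9    0.4  167.9] w 0.0655 [-0.4 -1.9  0.5]
delta [ 0.04  0.24 -4.11] rot [0.2 0.3 0.1] |rot| 0.4
```

arm_command(deltas="0 0.2 0 1.2 5.9 0;0 0.2 -1 1.2 5.9 0;0 0.2 -2.5 1.2 5.9 0;0 0.2 -4 1.2 5.9 0;0 0.2 -4 1.2 5.9 0")

```text
time_s: 35.08
tcp_pos: [0.4292, -0.0655, 0.0335]
tcp_rot: [-179.8, -5.5, 167.9]
ft_force: [-0.2, 0.6, 0.7]
gripper_width: 0.0652
```

```bash
python3 -c "
from meas import *
s=st()
"
```

```text
t 35.075 q [ -0.7  38.6   3.6 134.  -13.2  13.3  93.2] [ 0.4292 -0.0655  0.0335] [-179.8   -5.5  167.9] w 0.0652 [-0.2  0.6  0.7]
```

arm_command(deltas="0 0 0 0 0 0;0 0 0 0 0 0;0 0 0 0 0 0;0 0 0 0 0 0", gripper=0.15)

```text
time_s: 35.58
tcp_pos: [0.4301, -0.0654, 0.0345]
tcp_rot: [-179.8, -5.4, 167.9]
ft_force: [-0.2, -0.8, 3.4]
gripper_width: 0.0336
```

arm_command(deltas="0 0 3 0 0 0;0 0 6 0 0 0;0.5 -1 9 0 0 0;3 -6 9 -1.2 -5.9 0;7 -13.7 9 -1.2 -5.9 0;7 -13.7 9 -1.2 -5.9 0;7 -13.7 5 -1.2 -5.9 0;7 -13.7 5 -1.2 -5.9 0")

```text
time_s: 36.58
tcp_pos: [0.4982, -0.202, 0.0825]
tcp_rot: [-179.9, 0.3, 167.9]
ft_force: [-1.0, 0.3, -0.6]
gripper_width: 0.0335
```

```bash
python3 -c "
from meas import *
s=st();delta(.4984,-.2028,.038,168,0)
c=cam('scene');crop(c,'s23c.png',70,130,210,140,3.5)
"
```

```text
t 36.575 q [ 11.7  35.1   6.1 123.8  -9.6  21.2 103.6] [ 0.4982 -0.202   0.0825] [-179.9    0.3  167.9] w 0.0335 [-1.   0.3 -0.6]
delta [ 0.02 -0.08 -4.45] rot [0.1 0.2 0.1] |rot| 0.3
```

View pics/s23c.png

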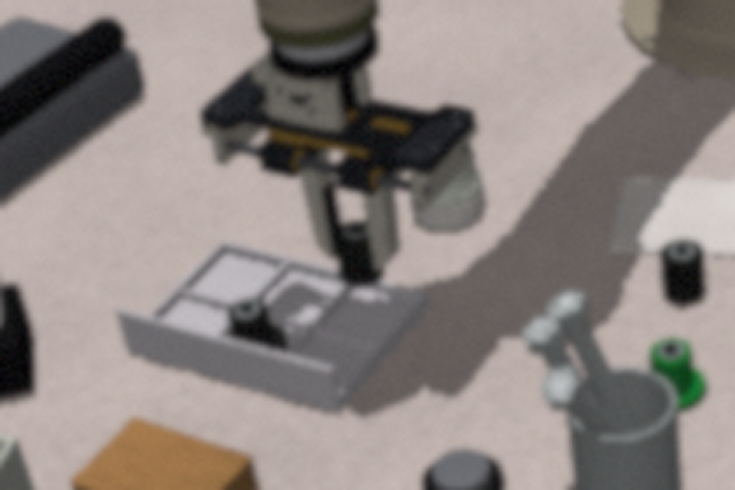

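arm_command(deltas="0 0 -1 1.2 5.9 0;0 0 -2 1.2 5.9 0;0 0 -3 1.2 5.9 0;0 0 -4 1.2 5.9 0;0 0 -4.3 1.2 5.9 0;0 0 -4.3 1.2 5.9 0")

```text
time_s: 37.38
tcp_pos: [0.4996, -0.2024, 0.0411]
tcp_rot: [-179.8, -5.5, 167.9]
ft_force: [0.0, 0.3, -1.1]
gripper_width: 0.0334
```

```bash
python3 -c "
from meas import *
s=st()
"
```

```text
t 37.375 q [ 11.   40.6   6.9 120.5  -9.3  24.9 103.2] [ 0.4996 -0.2024  0.0411] [-179.8   -5.5  167.9] w 0.0334 [ 0.   0.3 -1.1]
```

Then release and go to p0.

arm_command(deltas="0 0 -0.2 0 0 0;0 0 -0.3 0 0 0;0 0 -0.3 0 0 0")

```text
time_s: 37.75
tcp_pos: [0.5, -0.2025, 0.0386]
tcp_rot: [-179.8, -5.5, 167.9]
ft_force: [-0.6, 0.1, 2.6]
gripper_width: 0.0337
```

arm_command(deltas="0 0 0 0 0 0;0 0 0 0 0 0;0 0 0 0 0 0", gripper=0.55)

```text
time_s: 38.12
tcp_pos: [0.4999, -0.2023, 0.0382]
tcp_rot: [-179.8, -5.5, 167.9]
ft_force: [-0.1, 0.0, -0.8]
gripper_width: 0.051
```

arm_command(deltas="0 0 3 0 0 0;0 0 6 0 0 0;0 0 9 0 0 0;-2 8 9 0 0 0;-4 16 9 0 0 0;-7 22.8 9 0 0 0;-7 22.8 9 0 0 0", gripper=0.7)

```text
time_s: 39.0
tcp_pos: [0.4289, 0.0277, 0.1283]
tcp_rot: [-179.8, -5.5, 168.0]
ft_force: [1.6, 0.4, 0.2]
gripper_width: 0.065
```

```bash
python3 -c "
from meas import *
s=st()
c=cam('scene');crop(c,'s24c.png',70,130,210,140,3.5)
c=cam('top')
bushes();delta(.4285,.025,.034,168,-5.5)
"
```

```text
t 39.0 q [-16.   27.5   8.5 131.9 -12.7  26.7  81.4] [0.4289 0.0277 0.1283] [-179.8   -5.5  168. ] w 0.065 [1.6 0.4 0.2]
top [407. 184.] 134 [ 0.5754 -0.2823] ext [0.043 0.182]
top [404. 194.] 85 [ 0.545  -0.2748] ext [0.03  0.028]
top [263. 207.] 71 [0.508  0.1412] ext [0.028 0.024]
top [379. 210.] 101 [ 0.4985 -0.2007] ext [0.033 0.032]
top [367. 260.] 35 [ 0.3531 -0.1659] ext [0.043 0.021]
scene [197. 182.] 88 [ 0.3612 -0.1841] ext [0.035 0.053]
scene [264. 203.] 90 [0.4319 0.0248] ext [0.039 0.032]
scene [174. 211.] 105 [ 0.5035 -0.2013] ext [0.034 0.033]
scene [140. 220.] 87 [ 0.5501 -0.2747] ext [0.029 0.028]
scene [136. 228.] 175 [ 0.5773 -0.2835] ext [0.047 0.191]
scene [303. 226.] 85 [0.5105 0.14  ] ext [0.033 0.027]
scene [261. 231.] 87 [0.5432 0.039 ] ext [0.029 0.028]
scene [253. 250.] 34 [0.6269 0.04  ] ext [0.018 0.02 ]
delta [ 0.07 -0.53 -9.42] rot [ 0.1 -0.1 -0.4] |rot| 0.4
```

View pics/s24c.png

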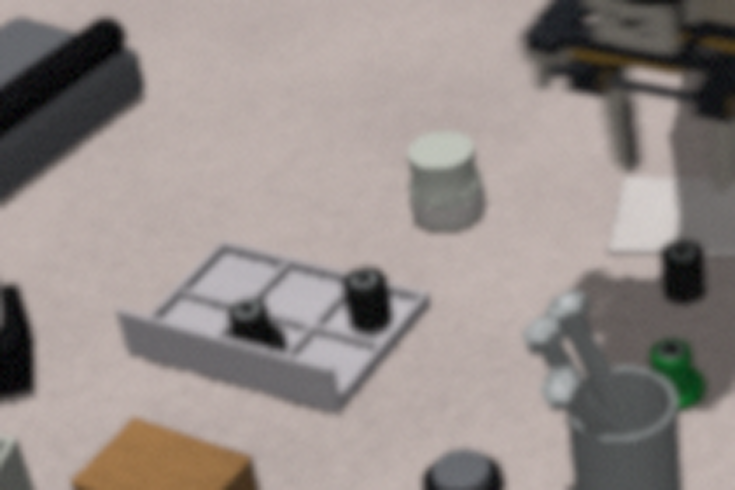

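arm_command(deltas="0 0 -3 0 0 0;0 0 -6 0 0 0;0 0 -8 0 0 0;0 0 -9.3 0 0 0;0 0 -9.3 0 0 0")

```text
time_s: 39.72
tcp_pos: [0.4298, 0.0251, 0.0347]
tcp_rot: [-179.8, -5.6, 167.9]
ft_force: [1.1, 0.9, -0.0]
gripper_width: 0.0648
```

arm_command(deltas="0 0 0 0 0 0;0 0 0 0 0 0;0 0 0 0 0 0;0 0 0 0 0 0", gripper=0.15)

```text
time_s: 40.22
tcp_pos: [0.4301, 0.0256, 0.0356]
tcp_rot: [-179.8, -5.4, 167.9]
ft_force: [-0.0, -1.1, 6.2]
gripper_width: 0.0336
```

```bash
python3 -c "
from meas import *
s=st();delta(.472,-.324,.083,168,-5.5)
"
```

```text
t 40.225 q [-11.5  38.2   2.8 134.5 -16.   13.   84.5] [0.4301 0.0256 0.0356] [-179.8   -5.4  167.9] w 0.0336 [-0.  -1.1  6.2]
delta [  4.19 -34.96   4.74] rot [0.2 0.  0. ] |rot| 0.2
```

arm_command(deltas="0 0 4 0 0 0;1 -3 9 0 0 0;2 -9 9 0 0 0;3 -15 9 0 0 0;4 -21 9 0 0 0;4.2 -27 9 0 0 0;4.2 -33 9 0 0 0;4.2 -35 9 0 0 0")

```text
time_s: 41.22
tcp_pos: [0.4708, -0.3285, 0.1253]
tcp_rot: [-179.7, -5.5, 167.7]
ft_force: [0.5, 0.5, -0.5]
gripper_width: 0.0336
```

arm_command(deltas="0 0 -2 0 0 0;0 0 -4 0 0 0;0 0 -4 0 0 0")

```text
time_s: 41.6
tcp_pos: [0.4713, -0.3229, 0.0841]
tcp_rot: [-179.9, -5.6, 168.0]
ft_force: [0.0, -0.3, -0.4]
gripper_width: 0.0336
```

```bash
python3 -c "
from meas import *
s=st();delta(.472,-.324,.0395,168,-5.5)
c=cam('scene');crop(c,'s25c.png',70,130,210,140,3.5)
"
```

```text
t 41.6 q [ 22.1  38.    8.6 115.5  -6.6  32.4 112.9] [ 0.4713 -0.3229  0.0841] [-179.9   -5.6  168. ] w 0.0336 [ 0.  -0.3 -0.4]
delta [ 0.07 -0.11 -4.46] rot [ 0.1 -0.2 -0. ] |rot| 0.2
```

View pics/s25c.png

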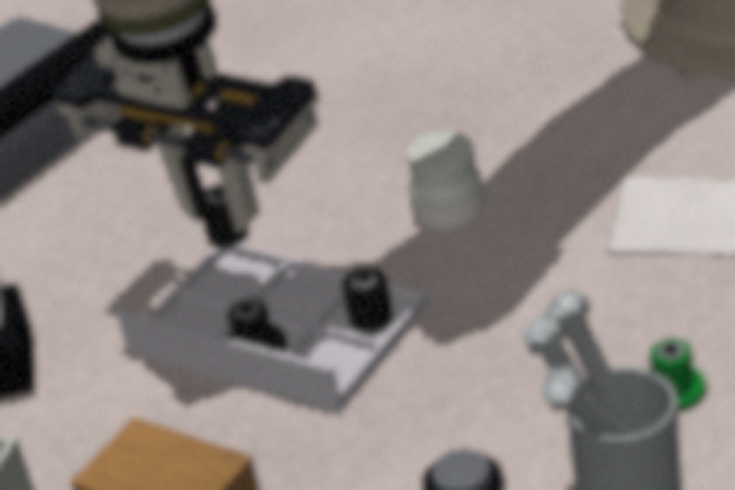

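arm_command(deltas="0 -0.1 -1 0 0 0;0 -0.1 -2 0 0 0;0 -0.1 -3 0 0 0;0 -0.1 -4 0 0 0;0 -0.1 -4.4 0 0 0;0 -0.1 -4.4 0 0 0")

```text
time_s: 42.4
tcp_pos: [0.4717, -0.3253, 0.0409]
tcp_rot: [-179.8, -5.5, 167.9]
ft_force: [-0.6, 0.4, -1.5]
gripper_width: 0.0336
```

arm_command(deltas="0 0 -0.2 0 0 0;0 0 -0.2 0 0 0")

```text
time_s: 42.65
tcp_pos: [0.4721, -0.3255, 0.0397]
tcp_rot: [-179.8, -5.4, 167.9]
ft_force: [0.2, -0.0, 2.1]
gripper_width: 0.0335
```

arm_command(deltas="0 0 0 0 0 0;0 0 0 0 0 0;0 0 0 0 0 0", gripper=0.55)

```text
time_s: 43.02
tcp_pos: [0.4719, -0.3253, 0.0392]
tcp_rot: [-179.8, -5.5, 167.9]
ft_force: [-0.1, -0.4, 0.1]
gripper_width: 0.0508
```

arm_command(deltas="0 0 3 0 0 0;0 0 6 0 0 0;0 0 10 -1.2 -5.5 0;4 5 14 -1.2 -5.5 0;8 10 14 -1.2 -5.5 0;13 15 14 -1.2 -5.5 0;19 20 14 -1.2 -5.5 0;19 24.5 14 -1.2 -5.5 0")

```text
time_s: 44.02
tcp_pos: [0.6597, -0.0905, 0.1792]
tcp_rot: [-179.8, 0.2, 167.9]
ft_force: [0.4, 0.5, -0.0]
gripper_width: 0.051
```

```bash
python3 -c "
from meas import *
s=st();delta(.663,-.0795,.10,168,0)
c=cam('scene','s26.png')
c=cam('top','t26.png')
bushes()
"
```

```text
t 44.025 q [ -4.1  34.1  10.7 103.5  -8.4  43.   88.8] [ 0.6597 -0.0905  0.1792] [-179.8    0.2  167.9] w 0.051 [ 0.4  0.5 -0. ]
delta [ 0.33  1.1  -7.92] rot [0.3 0.2 0.1] |rot| 0.4
top [421. 187.] 75 [ 0.567  -0.3258] ext [0.025 0.099]
top [264. 207.] 80 [0.5064 0.1398] ext [0.03  0.027]
top [422. 220.] 111 [ 0.4694 -0.3221] ext [0.033 0.033]
scene [134. 200.] 92 [ 0.4716 -0.3219] ext [0.037 0.029]
scene [170. 212.] 45 [ 0.5061 -0.205 ] ext [0.024 0.028]
scene [141. 220.] 86 [ 0.5512 -0.2756] ext [0.033 0.03 ]
scene [136. 228.] 167 [ 0.5792 -0.2822] ext [0.045 0.187]
scene [303. 226.] 81 [0.5105 0.1403] ext [0.035 0.028]
scene [261. 231.] 86 [0.5436 0.0386] ext [0.034 0.029]
```

View pics/s26.png

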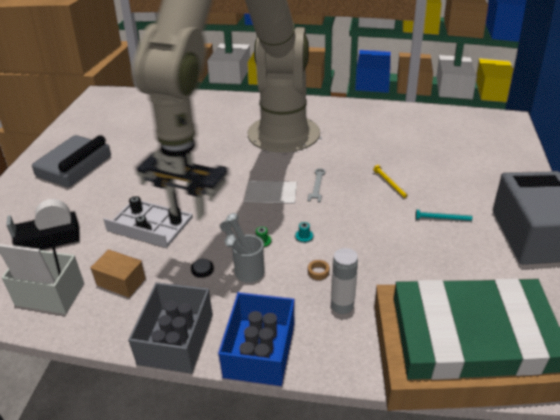

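View pics/t26.png

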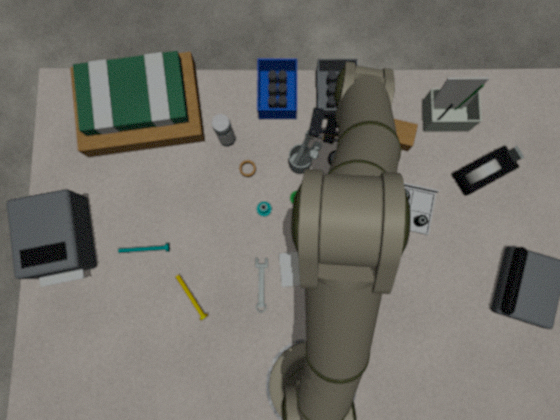

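arm_command(deltas="0 -0.3 4 0 0 -10;0 -0.3 4 0 0 -20;0 -0.3 4 0 0 -30;0 -0.3 4 0 0 -40;0 -0.3 4 0 0 -50;0 -0.3 4 0 0 -60;0 -0.3 4 0 0 -70;0 -0.3 4 0 0 -78", gripper=0.0)

```text
time_s: 45.12
tcp_pos: [0.6572, -0.0943, 0.2191]
tcp_rot: [-179.8, 0.1, 89.7]
ft_force: [-0.2, 0.1, -0.3]
gripper_width: 0.0009
```

```bash
python3 -c "
from meas import *
s=st();delta(.663,-.088,.06,90,0)
c=cam('scene','s27.png');crop(c,'s27c.png',80,150,220,150,3.5)
c=cam('top');crop(c,'t27c.png',270,130,180,140,4)
bushes()
W=cloud(dict(np.load('pics/last_scene.npz')))
P=box(W,.63,.70,-.13,-.04,.015,.035);print(P[:,:2].mean(0),np.percentile(P[:,2],[5,50,95]))
"
```

```text
t 45.125 q [-18.3  35.   34.3 102.5 -24.5  50.4  26.9] [ 0.6572 -0.0943  0.2191] [-1.798e+02  1.000e-01  8.970e+01] w 0.0009 [-0.2  0.1 -0.3]
delta [  0.58   0.63 -15.91] rot [ 0.1 -0.2  0.3] |rot| 0.4
top [407. 184.] 129 [ 0.5762 -0.283 ] ext [0.044 0.182]
top [404. 194.] 76 [ 0.5452 -0.2743] ext [0.028 0.028]
top [379. 210.] 105 [ 0.4988 -0.2006] ext [0.034 0.032]
top [422. 220.] 111 [ 0.4693 -0.322 ] ext [0.033 0.031]
scene [198. 182.] 72 [ 0.3647 -0.1761] ext [0.037 0.037]
scene [134. 200.] 94 [ 0.4733 -0.322 ] ext [0.037 0.03 ]
scene [173. 211.] 112 [ 0.5017 -0.201 ] ext [0.037 0.035]
scene [140. 220.] 81 [ 0.5486 -0.2748] ext [0.028 0.028]
scene [137. 228.] 176 [ 0.5787 -0.283 ] ext [0.047 0.187]
scene [304. 226.] 87 [0.5082 0.1399] ext [0.033 0.029]
scene [261. 231.] 82 [0.5421 0.0389] ext [0.033 0.028]
scene [253. 250.] 31 [0.6261 0.0401] ext [0.016 0.02 ]
[ 0.66533338 -0.07866862] [0.01665122 0.02092178 0.02376778]
```

View pics/s27c.png

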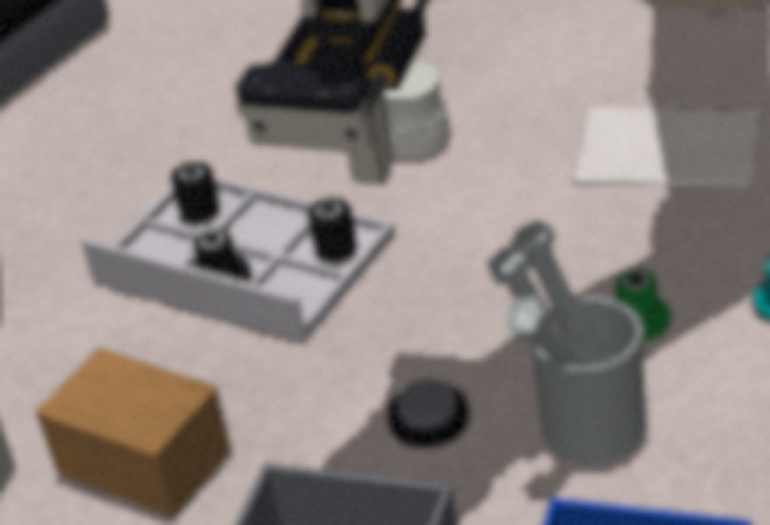

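View pics/t27c.png

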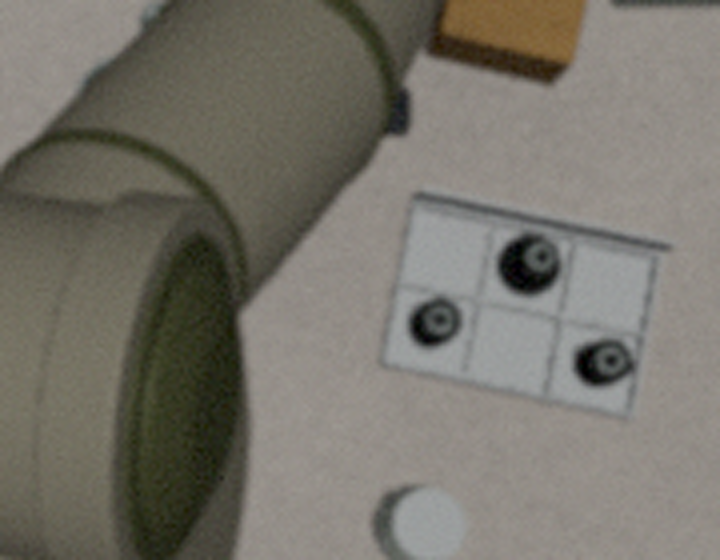

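arm_command(deltas="0.4 0.6 -4 0 0 0;0.4 0.6 -8 0 0 0;0.4 0.6 -12 0 0 0;0.4 0.6 -15 0 0 0;0.4 0.6 -16 0 0 0;0.4 0.6 -16 0 0 0")

```text
time_s: 45.98
tcp_pos: [0.6614, -0.0885, 0.0592]
tcp_rot: [-179.8, 0.1, 90.0]
ft_force: [0.1, 0.7, 0.9]
gripper_width: -0.0
```

```bash
python3 -c "
from meas import *
s=st()
c=cam('scene');crop(c,'s28c.png',150,150,150,140,4)
"
```

```text
t 45.975 q [-13.2  45.6  25.6 107.5 -32.7  34.6  33.3] [ 0.6614 -0.0885  0.0592] [-1.798e+02  1.000e-01  9.000e+01] w -0.0 [0.1 0.7 0.9]
```

View pics/s28c.png

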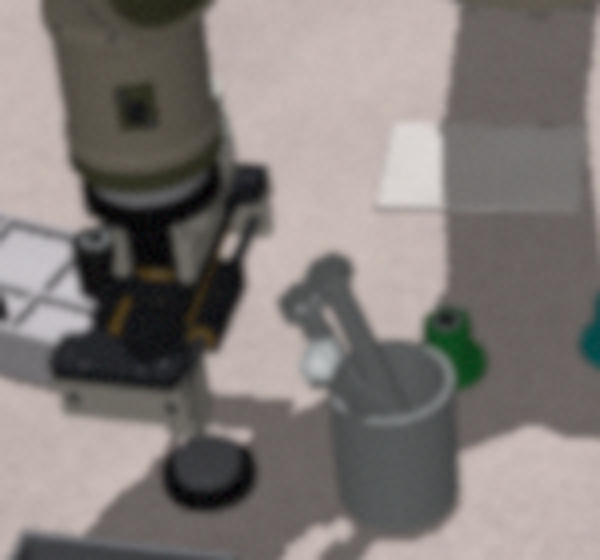

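arm_command(deltas="0.2 0.3 -1 0 0 0;0.2 0.3 -1.6 0 0 0;0.2 0.3 -1.8 0 0 0;0.2 0.3 -2 0 0 0;0.2 0.3 -2 0 0 0")

```text
time_s: 46.65
tcp_pos: [0.6635, -0.085, 0.0393]
tcp_rot: [-179.8, 0.1, 89.9]
ft_force: [-0.8, 1.9, 2.3]
gripper_width: 0.0003
```

arm_command(deltas="0 0 -0.2 0 0 0;0 0 -0.2 0 0 0;0 0 -0.4 0 0 0;0 0 -0.4 0 0 0")

```text
time_s: 47.15
tcp_pos: [0.6636, -0.0851, 0.0354]
tcp_rot: [-179.8, 0.1, 89.9]
ft_force: [-1.2, 1.1, 5.3]
gripper_width: 0.0005
```

arm_command(deltas="0 0 -0.2 0 0 0;0 0 -0.3 0 0 0;0 0 -0.4 0 0 0;0 0 -0.4 0 0 0")

```text
time_s: 47.65
tcp_pos: [0.6637, -0.0853, 0.0348]
tcp_rot: [-179.9, 0.0, 89.9]
ft_force: [-10.2, 4.6, 38.6]
gripper_width: 0.0003
```

arm_command(deltas="0 0 0.6 0 0 0;0 0 3 0 0 0;0 0 7 0 0 0;0 -1 12 0 0 0;0 -3 17 0 0 0;-4 -8 20 0 0 0;-8 -13 20 0 0 0;-8 -15 20 0 0 0")

```text
time_s: 48.65
tcp_pos: [0.5807, -0.2389, 0.2323]
tcp_rot: [-179.8, 0.2, 89.7]
ft_force: [0.4, -0.4, -0.2]
gripper_width: 0.0006
```

```bash
python3 -c "
from meas import *
s=st()
c=cam('scene');crop(c,'s29c.png',60,130,320,200,2.4)
c=cam('top','t29.png')
bushes()
"
```

```text
t 48.65 q [ -5.6  31.5  34.7 106.7 -22.8  48.9  40.1] [ 0.5807 -0.2389  0.2323] [-179.8    0.2   89.7] w 0.0006 [ 0.4 -0.4 -0.2]
top [297. 195.] 74 [0.5408 0.0394] ext [0.028 0.027]
top [264. 207.] 79 [0.5064 0.1398] ext [0.029 0.027]
scene [196. 182.] 97 [ 0.361  -0.1843] ext [0.042 0.054]
scene [134. 200.] 98 [ 0.4726 -0.3227] ext [0.037 0.032]
scene [174. 211.] 108 [ 0.5028 -0.2011] ext [0.036 0.037]
scene [140. 220.] 83 [ 0.5501 -0.2756] ext [0.028 0.029]
scene [136. 228.] 172 [ 0.5791 -0.2822] ext [0.044 0.186]
scene [304. 226.] 86 [0.511  0.1403] ext [0.035 0.028]
scene [261. 231.] 83 [0.5431 0.0387] ext [0.033 0.028]
scene [253. 250.] 31 [0.6264 0.0391] ext [0.021 0.021]
```

View pics/s29c.png

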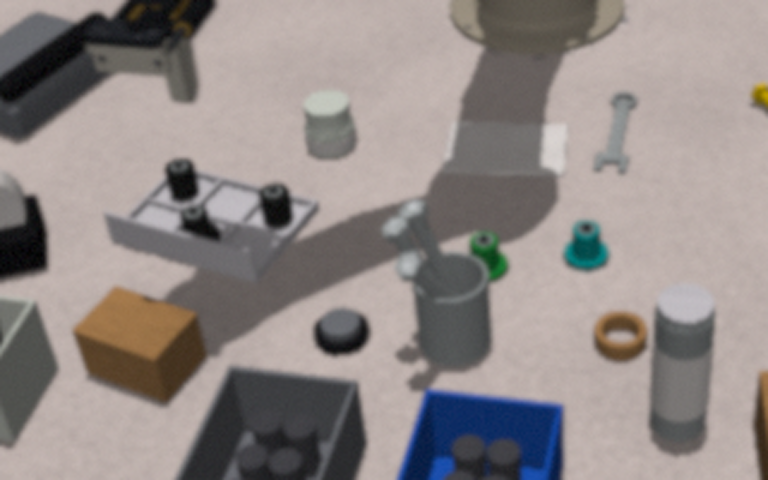

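View pics/t29.png

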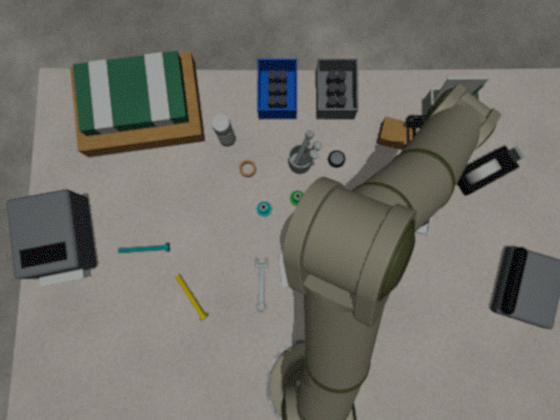

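```bash
python3 -c "
from h import *
print(r.close_job())"
```

```text
the job is handed in; nothing more can be done
None
```

The order is made up and handed in at about 49 s of the 210 s allowed. No verdict was reported.

- **Bolts:** all three long steel bolts stand in the cup, tips down and heads up, leaning on the rim. The last picture shows all three heads above the cup.
- **Bushes:** only three black bushes were on the counter, one flanged and two plain. The flanged one is flange down in the back-row centre pocket, and the plain ones are in the two outer front-row pockets. The scene camera showed all three upright within about 2–5 mm of the pocket centres, which the pockets allow. The arm blocked the top camera's view of the tray in the last check.
- **Button:** pressed after everything was in place. It reached its hard stop at 38.6 N on the wrist after about 6 mm of travel, then I let it go. I had no direct reading of the button joint.
- **Bystanders and look-alikes:** I saw no change in the tape roll, spray can, jar, carton or coloured look-alikes between the first and last pictures. I saw no bush knocked aside.

**One thing went wrong.** While I lowered the third bolt, a finger appears to have pressed on another bolt's head, and the wrist force reached 43.6 N. That is below the 120 N wrist limit. It would break the 40 N rule only if fingers count as the gripper's body. I backed off and dropped that bolt about 45 mm into the cup, where it settled with the others.

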